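Load the connector test jig, pin it and hold it shut for the test

ROBOT

A 6-joint arm with a two-finger parallel gripper is mounted at the origin on a cart in front of the work surface, level with it; the furniture and walls round the work are solid. World frame = base frame: x ahead of the robot, y to its left, z up, the work surface at z = 0. Lengths are in mm, angles in degrees, forces in N, time in s.
With the tool pointing down it reaches from about 300 to 850 mm from the base axis. Payload 4.2 kg.
Tool frame: the origin (TCP) lies between the finger pads; the fingertips stand 14 mm ahead of it and the grasp point (between the pads) lies 5 mm behind it (env.finger_overhang is the distance from the TCP to the fingertips, in mm); z points along the fingers, y is the line along which they close (so a half turn about z gives the same grasp; the last joint's range is limited). The gripper opens to 91 mm and grips with 3 to 60 N. Pads are 32 mm wide; open, the fingers measure 118 mm over their backs; the gripper's body (76 mm by 178 mm) begins 60 mm behind the grasp point.
Start: joints at [-75.057, 18.312, 89.639, -0, 72.044, -1.146], TCP at [159.349, -552.494, 227.976] pointing down, gripper open.
Joint ranges: [-177.97, 177.97], [-48.28, 115.42], [12.27, 149.76], [-77.06, 257.06], [2.81, 150.46], [-146.56, 146.56]. Speed limits (degrees/s): [147.25, 147.25, 180, 180, 180, 180].

INTERFACE

Orientations are given as [roll, pitch, yaw] about the fixed x, y, z axes, in that order (R = Rz(yaw) Ry(pitch) Rx(roll)).
In Python, from workcell import status, cams, env, finder gives the robot as it stands.
- The arm moves only by the tool apply_moves, never from a script. Its argument "increments" is a list of rows, each a list of 7 numbers: the opening, from -1 (shut) to 1 (fully open), then the shift along the world's x, y, z in m, then the turn, a rotation vector about the world's x, y, z in degrees. In form: [[gripper, x, y, z, ax, ay, az], ...]. A call has 1 to 5 rows; each row shifts and turns the commanded pose from where the row before left it; what a row does not reach is not made up. A row lasts 1/12 s, in which the tool goes at most 41.7 mm and 7.16 degrees, less where a joint would pass 70% of its speed; a pose out of reach is approached as far as the arm can. A call with a gripper value outside its range is refused whole. The fingers move at their own pace and stop on an object; "newtons" is the grip in N (left out, the last holds). Time passes only in rows, so rows that do not move let the fingers close. It gives the time, the measured TCP pose, the force, the opening and the grip force at its end, in the units of the state.
- status.state(): the state, without advancing time (a new reading comes with each control period).
- cams.grab_frame(name): name is "side" or "top"; returns a dict with "color" (384x512x3 uint8, red, green, blue), "intrinsics" (3x3 intrinsics, pixels), "R" (3x3) and "t" (3): a world point X has camera coordinates R X + t. Camera axes: x right, y down, z forward; pixel columns grow to the right and rows downward; lengths in mm; the calibration is good to about 2 mm. A picture is of the moment at which its call begins. There is no depth.
- env.job_done(): hands the job in; it is judged then, once.
Trained networks look in the newest picture that a camera, given by its name, has taken for a name from the list of things; names that differ only in an ending like _2 or _b are one class to them, and where a whole thing is asked for, a point or a joint stands for the part that bears it (a point fixed in the world has none). Each returns a list of dicts, best first, with "score" (0 to 1); they miss things now and then, are a little off and sometimes report something else, mostly with a low value. They report only what shows in the picture. A call takes as long as a camera call.
- finder.boxes_of(query, camera): "rect" ([left, top, width, height] in pixels, round what is visible of it).
- finder.trace(query, camera): "pixels" (384x512 bool, what is visible of it) and "rect" ([left, top, width, height] in pixels, round what is visible of it).
The state is a dict: "time_s": time; "qpos": joint angles; "qvel": joint speeds; "effort": joint torques, N m; "ee_pos": TCP position; "ee_rot": TCP orientation; "force": force on the tool from outside, world axes, zero at the start; "torque": the same for the moment, N m; "gripper_width": finger opening in mm; "gripper_force": force on a finger pad.
Only numpy, scipy, OpenCV 4.12 (cv2) and the standard library are available. Lean on these libraries where they do the work, as an engineer would, in place of code of your own. Each camera call takes 0.05 s, during which the arm holds its last target. There are 200 camera calls.

TASK

Load the clamshell test jig for a contact test: set the two loose grey connectors upright into its two empty pockets beside the one already there, swing the blue lid shut over them and push the orange-handled locking pin fully home through the lugs and the lid's tongue at the front. The springs under the lid still hold it a few millimetres open, so then press down on the lid's black round pad with the fingers until it is fully shut, and finish while still holding it pressed down. Leave the other things on the bench where they are.

Things in the scene. Friction and masses are not known exactly. Their poses are not given: they have to be found in the camera images.
- jig: the test jig, fixed to the bench: aluminium and black nest base 108 x 150 mm, blue hinged lid. Origin under the nest on the bench top; x points from the front (hasp, towards the robot) to the hinge at the back, y to the left, z up. The nest's top face is 29 mm above the bench
- pocket_1 (a point): centre of the floor of the left pocket (already filled with connector_c), in the jig's frame at x +2, y +42, z 20 mm; axes as the jig's. All three pockets are 69.5 mm long (jig x), 24 mm wide (jig y), 9 mm deep, 42 mm apart
- pocket_2 (a point): the same for the middle pocket (empty), at y 0
- pocket_3 (a point): the same for the right pocket (empty), at y -42 mm
- connector_a (a point): a loose grey 10-pole plug connector, left of the jig, standing on its base: 64 mm long (its y), 25 mm high, 26 g. This is the point at half height, 12.5 mm above its underside, in the middle; z up. Its lower 15 mm are 18 mm wide (its x, -9 to +9), above that (up to 24 mm) it is 11 mm wide (x -7 to +4). In a pocket its length lies along the jig's x (either way round) and it stands 16 mm proud, so hold it by its upper part
- connector_b (a point): the second loose connector, the same; a and b may go into either empty pocket
- connector_c (a point): the third connector, the same, already in pocket_1
- lid (a joint): lid angle, rad: 0 fully shut, grows as it opens, stop at 1.75. It starts standing open a little past upright. The hinge is damped, with some friction: once pushed below about 0.7 the lid sinks shut under its own weight within about 2 s. Three spring contacts under it then stop it on the connectors at about 0.04; about 8 N down on the round pad shut it fully, and it springs back when let go
- lid_hinge (a point): the hinge axis (along the jig's y) at its middle, in the jig's frame at x +58, z 32 mm; fixed
- lid_edge (a point): middle of the dark bridge on the lid's outer face near its free edge, a good place to push the open lid over from behind; moves with the lid. Lid shut: jig x -52, z 60 mm. Open, the lid's highest edge stands about 165 mm above the bench. The point's z is the lid's outward normal
- press_pad (a point): centre of the top of the black round rubber pad on the lid, 30 mm across; moves with the lid. Lid shut: jig x -18, z 58 mm (the lid's top face is at 54 mm, the bridge's at 60 mm and begins 17 mm in front of the pad's centre)
- pin_hole (a point): mouth of the pin's hole in the front face of the outer of two fixed lugs, 40 mm above the bench; axes as the jig's, the pin goes in along +x. The 11 mm round holes run through the two 8 mm lugs (x 0 to 8 and 22 to 30 mm from the mouth); between them hangs the lid's tongue (x 12 to 20 mm), its upright slot 12 mm wide and open for the pin both when the lid rests on its springs and when it is fully shut. The lugs are 36 mm wide and end 51 mm above the bench
- pin_grip (a point): centre of the locking pin's square orange handle (30 mm long, 20 x 20 mm). The pin lies flat on the bench right of the jig, 50 g, the handle's centre 10 mm up. x points along the pin to its tip; z up
- pin_tip (a point): tip of the pin, 51 mm from the handle's centre. A collar (15 mm across) ends 18 mm from the handle's centre, then the 8 mm steel shank of 33 mm with a tapered tip. Fully home the collar is against the outer lug and the tip is 33 mm past the mouth of the hole
- multimeter: yellow and black multimeter lying on the right behind the jig, 155 x 78 x 53 mm; bystander
- mug: white mug with dark dots at the far right, 91 mm high; bystander
- flux_bottle: brown dropper bottle at the back left, 102 mm high; bystander
- tape_roll: roll of black tape lying flat on the left, 55 mm across; bystander
- driver: blue screwdriver lying at the back left, 204 mm long; bystander

How it is judged:
By the outcome, as a careful person would: the job done as asked, in the order asked, and still so for the second after the job is handed in, while the arm keeps its last pose, push and grip.
It also fails if it takes over 72 s, if anything falls off the work surface, if the arm or the gripper's body presses on something with over 40 N, if the wrist force passes 120 N, or if a joint passes its speed limit or range.

## Working session

There is one attempt and no reset: what is moved stays moved. The work goes in short steps, Python scripts to look and compute and a tool call to move; the robot and the scene stay as the last step left them, time stands still between calls to the robot, and variables do not carry over. Pictures are saved under pics/ and viewed, at most 10 in all, crops included, and the job is handed in when it is done.

Besides the shell and the picture viewer there is one more tool, called after ">>>" in YAML: its name, and indented under it one key for each argument. apply_moves: Moves the arm, as the interface text tells. Its arguments: {"type":"object","properties":{"increments":{"type":"array","items":{"type":"array","items":{"type":"number"}}},"newtons":{"type":"number"}},"required":["increments"]}

```bash
mkdir -p pics; ls; cat > h.py <<'E'
import numpy as np, cv2
from workcell import status, cams, env, finder
def grab(n, save=None):
    f=cams.grab_frame(n)
    if save: cv2.imwrite('pics/'+save, f['color'][:,:,::-1])
    return f
def ray(f,u,v):
    K,R,t=map(np.array,(f['intrinsics'],f['R'],f['t']))
    d=R.T@np.linalg.inv(K)@np.array([u,v,1.]); return -R.T@t, d
def onz(f,u,v,z):
    c,d=ray(f,u,v); return c+d*(z-c[2])/d[2]
def proj(f,X):
    K,R,t=map(np.array,(f['intrinsics'],f['R'],f['t']))
    p=K@(R@np.array(X,float)+t); return p[:2]/p[2]
E
python3 - <<'E'
from h import *
for n in('top','side'):
    f=grab(n,n+'0.png'); print(n,'cam at',ray(f,256,192)[0].round(),ray(f,256,192)[1].round(2))
    for q in('jig','connector_a','pin_grip','press_pad','lid'):
        print(q,[(r['score'],r['rect']) for r in finder.boxes_of(q,n)][:4])
print(status.state())
E
```

```text
pics
top cam at [ 414.  -74. 1273.] [ 0.12  0.03 -0.99]
jig [(0.57, [235.8, 147.5, 44.1, 62.0])]
connector_a [(0.65, [159.9, 174.2, 12.3, 18.4]), (0.58, [157.5, 208.2, 12.6, 21.2])]
pin_grip []
press_pad [(0.82, [236.2, 144.3, 49.7, 26.7]), (0.67, [235.7, 145.6, 49.7, 63.0])]
lid [(0.93, [237.3, 143.4, 48.1, 23.0]), (0.41, [244.8, 172.9, 2.0, 19.4])]
side cam at [ 23. 961. 796.] [ 0.4  -0.75 -0.52]
jig [(0.91, [209.0, 160.7, 63.6, 69.3])]
connector_a [(0.53, [217.8, 280.2, 23.6, 20.0]), (0.51, [179.1, 265.4, 20.5, 18.9]), (0.44, [228.9, 210.4, 22.8, 9.4])]
pin_grip []
press_pad [(0.91, [208.0, 161.6, 35.3, 48.7])]
lid [(0.61, [207.7, 163.1, 35.4, 48.6])]
{'time_s': 0.6, 'qpos': array([-7.50575115e+01,  1.83115916e+01,  8.96404385e+01, -6.24831194e-05,
        7.20450671e+01, -1.14740538e+00]), 'qvel': array([-0.04754344, -0.00486149,  0.03443476,  0.06748992,  0.02297558,
        0.01641802]), 'effort': array([ 3.93796299e-04, -4.12121594e+01, -2.32134748e+01,  7.28033599e-02,
        3.79529363e-02, -2.54526469e-05]), 'ee_pos': array([ 159.34372061, -552.47711993,  227.96925446]), 'ee_rot': array([1.79997099e+02, 1.17556814e-04, 1.60899131e+01]), 'force': array([-0.21930276,  0.34496754, -0.158577  ]), 'torque': array([-0.01520941,  0.00846688, -0.0027006 ]), 'gripper_force': 0.0, 'gripper_width': 91.35361883738321}
```

View pics/top0.png

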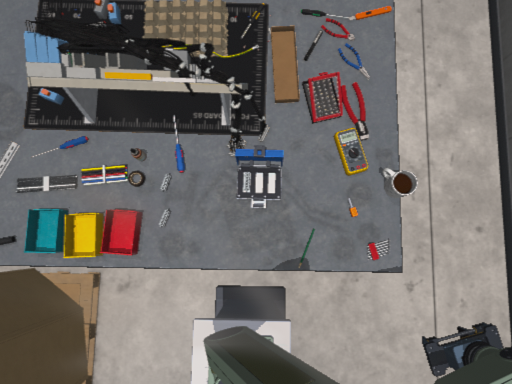

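View pics/side0.png

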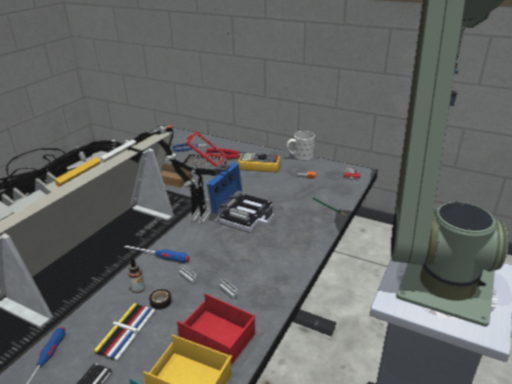

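```bash
python3 - <<'E'
from h import *
t=cv2.imread('pics/top0.png'); s=cv2.imread('pics/side0.png')
def c(im,x,y,w,h,k): return cv2.resize(im[y:y+h,x:x+w],None,fx=k,fy=k,interpolation=cv2.INTER_CUBIC)
A=c(t,230,140,60,72,8)           # 480x576
B=np.vstack([c(t,152,170,28,30,9),c(t,152,203,28,30,9)]) #252x540
B=cv2.copyMakeBorder(B,0,36,0,0,cv2.BORDER_CONSTANT)
cv2.imwrite('pics/c1.png',np.hstack([A,B]))
C=c(s,200,155,80,80,6); D=np.vstack([c(s,172,258,75,46,4),c(t,340,192,25,25,8)[:,:].copy() if 0 else cv2.resize(t[192:222,335:370],(300,257),interpolation=cv2.INTER_CUBIC)])
D=cv2.copyMakeBorder(D,0,max(0,480-D.shape[0]),0,0,cv2.BORDER_CONSTANT)[:480]
cv2.imwrite('pics/c2.png',np.hstack([C,D]))
f=grab('top')
for p in[(166,183),(164,218),(260,180),(353,207),(244,206),(276,206)]: print(p,onz(f,*p,20).round(),)
E
```

```text
(166, 183) [595. 265.  20.]
(164, 218) [477. 265.  20.]
(260, 180) [610. -53.  20.]
(353, 207) [ 524. -365.   20.]
(244, 206) [521.  -1.  20.]
(276, 206) [ 523. -108.   20.]
```

View pics/c1.png

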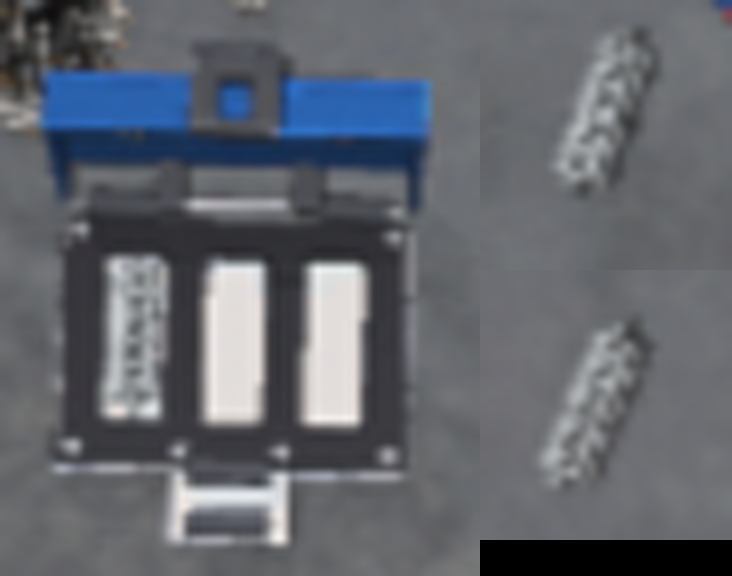

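View pics/c2.png

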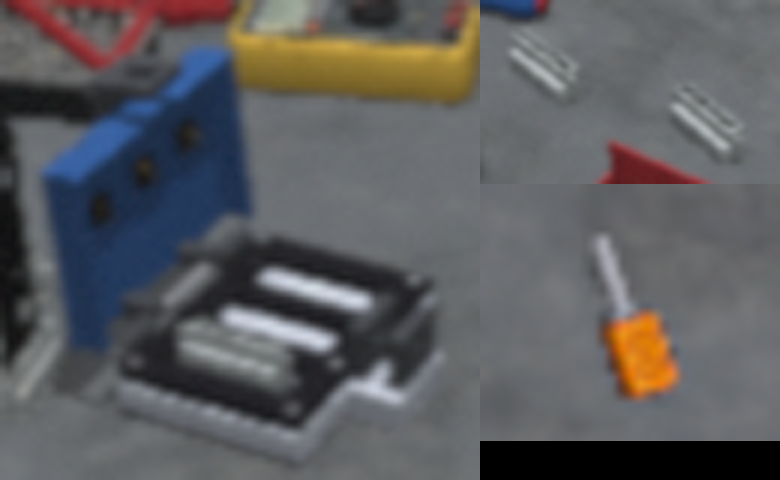

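The top crop shows the jig with the filled pocket on the left (full image about (247,182)). The empty pockets are at (259,183) and (272,183), the lugs at (258,203), and the lid stands upright at the back. The two connectors are at about (166,183) and (164,218), and the pin is at (353,207) with its tip pointing up and to the left. Next I'll fit these precisely.

```bash
cat >> h.py <<'E'
def rect(mask):
    cs,_=cv2.findContours(mask.astype(np.uint8),cv2.RETR_EXTERNAL,cv2.CHAIN_APPROX_NONE)
    return [cv2.minAreaRect(c) for c in sorted(cs,key=cv2.contourArea)[::-1]]
def up(f,x,y,w,h,k=8):
    return cv2.resize(f['color'][y:y+h,x:x+w],None,fx=k,fy=k,interpolation=cv2.INTER_CUBIC).astype(float)
def px(p,x,y,k=8): return (np.asarray(p)+.5)/k-.5+np.array([x,y])
E
python3 - <<'E'
from h import *
f=grab('top')
def show(name,x,y,w,h,fn,z,n=1):
    for r in rect(fn(up(f,x,y,w,h)))[:n]:
        q=px(cv2.boxPoints(r),x,y); P=np.array([onz(f,*a,z) for a in q]); c=onz(f,*px(r[0],x,y),z)
        e=P[1]-P[0],P[2]-P[1]; L=[np.linalg.norm(v) for v in e]; v=e[int(np.argmax(L))]
        print(name,'c',c.round(1),'size',np.round(sorted(L),1),'yaw',round(float(np.degrees(np.arctan2(v[1],v[0])))%180,1))
show('pockets20',252,168,28,28,lambda a:a.min(2)>150,20,2)
show('pockets29',252,168,28,28,lambda a:a.min(2)>150,29,2)
for y,x in((172,155),(206,155)):
    a=up(f,x,y,25,27); bg=np.median(a,(0,1)); print(bg)
    show('conn',x,y,25,27,lambda a:cv2.morphologyEx((np.abs(a-bg).sum(2)>45).astype(np.uint8),cv2.MORPH_CLOSE,np.ones((15,15))),18)
    show('connbright',x,y,25,27,lambda a:cv2.morphologyEx(((a-bg).sum(2)>60).astype(np.uint8),cv2.MORPH_CLOSE,np.ones((15,15))),15)
show('handle',335,192,35,30,lambda a:(a[:,:,0]-a[:,:,2])>70,15)
bgp=np.median(up(f,335,192,35,30),(0,1))
show('pin',335,192,35,30,lambda a:np.abs(a-bgp).sum(2)>50,12)
# jig base outline
show('nestdark',230,160,60,45,lambda a:a.max(2)<75,29)
# trace results
for q in('connector_a','pin_grip','pin_tip'):
    for r in finder.trace(q,'top')[:4]:
        m=r['pixels']; v,u=np.nonzero(m)
        if len(u): print(q,round(r['score'],2),len(u),onz(f,u.mean(),v.mean(),14).round(1))
print('rail?',onz(grab('side'),240,88,200).round(),)
E
```

```text
pockets20 c [602.2 -48.9  20. ] size [25.  68.2] yaw 1.0
pockets20 c [602.  -91.1  20. ] size [24.6 69. ] yaw 178.2
pockets29 c [600.9 -49.1  29. ] size [24.8 67.7] yaw 1.0
pockets29 c [600.6 -91.   29. ] size [24.4 68.5] yaw 178.2
[106. 108. 112.]
conn c [598.8 265.9  18. ] size [28.6 68.6] yaw 163.7
connbright c [599.4 271.   15. ] size [19.1 57.8] yaw 163.7
[110. 111. 115.]
conn c [479.3 263.5  18. ] size [26.9 70.1] yaw 159.0
connbright c [477.9 268.4  15. ] size [19.5 63.1] yaw 159.7
handle c [ 509. -367.   15.] size [22.6 31.3] yaw 18.3
pin c [ 524.6 -361.5   12. ] size [27.1 65.6] yaw 17.6
nestdark c [606. -49.  29.] size [117.8 142.6] yaw 91.3
connector_a 0.56 110 [604.9  -6.2  14. ]
connector_a 0.4 124 [475.8 266.2  14. ]
connector_a 0.3 2248 [628.  -51.2  14. ]
pin_grip 0.67 91 [ 514.6 -365.5   14. ]
rail? [ 924. -601.  200.]
```

```bash
cat >> h.py <<'E'
def box(x0,x1,y0,y1,z0,z1): return np.array([[x,y,z] for x in(x0,x1) for y in(y0,y1) for z in(z0,z1)],float)
LOW,UPP=box(-9,9,-32,32,0,15),box(-7,4,-32,32,15,24)
def place(P,p):
    a=np.radians(p[2]); R=np.array([[np.cos(a),-np.sin(a),0],[np.sin(a),np.cos(a),0],[0,0,1]]); return P@R.T+[p[0],p[1],0]
def projs(f,P): return np.array([proj(f,q) for q in P])
E
cat > fit.py <<'E'
from h import *
from scipy.optimize import minimize
T,S=grab('top'),grab('side'); k=7
W={0:[(T,154,170,27,27),(S,176,262,30,26)],1:[(T,152,204,27,27),(S,214,277,30,26)]}
init={0:(598,268,73.7),1:(478,266,69.5)}
rows=[]
for i in(0,1):
    ims=[];ms=[]
    for f,*c in W[i]:
        a=up(f,*c,k); bg=np.median(a,(0,1)); ims.append(a)
        m=cv2.morphologyEx(((a-bg).sum(2)>55).astype(np.uint8),cv2.MORPH_CLOSE,np.ones((15,15))); n,l,s,_=cv2.connectedComponentsWithStats(m)
        # keep blob nearest to the model centre
        u=(proj(f,(init[i][0],init[i][1],12))-c[:2])*k
        j=min(range(1,n),key=lambda j:-s[j,4] if np.linalg.norm(_[j]-u)<60 else 0); ms.append(l==j)
    def sil(p,j):
        f,x,y,w,h=W[i][j]; m=np.zeros((h*k,w*k),np.uint8)
        for B in(LOW,UPP):
            q=(projs(f,place(B,p))-[x,y]+.5)*k-.5
            cv2.fillConvexPoly(m,cv2.convexHull(np.round(q*16).astype(np.int32)),1,shift=4)
        return m>0
    def cost(p,js=(0,1)): return sum(1-(sil(p,j)&ms[j]).sum()/(sil(p,j)|ms[j]).sum() for j in js)
    best={}
    for fl in(0,180):
        for js in((0,),(1,),(0,1)):
            p0=np.array(init[i])+[0,0,fl]
            r=minimize(cost,p0,args=(js,),method='Nelder-Mead',options=dict(initial_simplex=[p0,p0+[4,0,0],p0+[0,4,0],p0+[0,0,5]]))
            print(i,fl,js,r.x.round(1),round(r.fun,3)); best[fl]=r
    b=min(best.values(),key=lambda r:r.fun).x
    raw=[a.clip(0,255).astype(np.uint8).copy() for a in ims]; ov=[a.copy() for a in raw]
    for j in(0,1):
        f,x,y,w,h=W[i][j]
        for B,col in((LOW,(255,0,0)),(UPP,(0,255,0))):
            q=(projs(f,place(B,b))-[x,y]+.5)*k-.5
            for e in((0,1),(2,3),(4,5),(6,7),(0,2),(1,3),(4,6),(5,7),(0,4),(1,5),(2,6),(3,7)):
                cv2.line(ov[j],*[tuple(int(v) for v in q[g]) for g in e],col,1)
    rows.append(np.hstack([cv2.copyMakeBorder(a,0,189-a.shape[0],0,0,cv2.BORDER_CONSTANT) for a in raw+ov]))
cv2.imwrite('pics/fit.png',np.vstack(rows)[:,:,::-1])
E
python3 fit.py
```

```text
0 0 (0,) [599.9 274.8  71.5] 0.42
0 0 (1,) [612.5 258.4  64.5] 0.426
0 0 (0, 1) [602.8 270.1  68.9] 0.956
0 180 (0,) [601.  270.8 252.4] 0.438
0 180 (1,) [612.9 257.6 245.8] 0.392
0 180 (0, 1) [601.3 269.3 250.3] 0.99
1 0 (0,) [478.4 270.1  67. ] 0.371
1 0 (1,) [490.1 255.7  60.3] 0.506
1 0 (0, 1) [478.9 268.4  69.2] 0.973
1 180 (0,) [479.2 269.8 245. ] 0.384
1 180 (1,) [489.9 255.3 244.3] 0.474
1 180 (0, 1) [478.5 267.9 249.2] 0.984
```

View pics/fit.png

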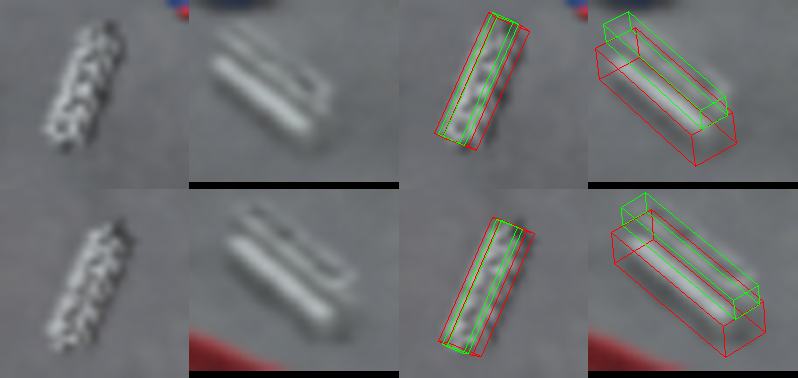

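```bash
sed -e "s/((a-bg).sum(2)>55)/(np.abs(a-bg).sum(2)>TH)/" -e "s/^T,S=/import sys; TH=float(sys.argv[1])\nT,S=/" -e "s/fit.png/fit2.png/" fit.py > fit2.py
for t in 25 35 50; do echo TH $t; python3 fit2.py $t; done
```

```text
TH 25
0 0 (0,) [598.3 267.6  81.3] 0.333
0 0 (1,) [598.3 267.4  73. ] 0.32
0 0 (0, 1) [598.7 267.8  76.2] 0.672
0 180 (0,) [598.4 267.7 259.4] 0.319
0 180 (1,) [597.7 265.5 255.2] 0.36
0 180 (0, 1) [597.6 267.  257.8] 0.693
1 0 (0,) [480.4 266.3  67.3] 0.226
1 0 (1,) [477.5 268.   69.1] 0.197
1 0 (0, 1) [479.2 267.1  68.5] 0.434
1 180 (0,) [480.1 265.7 248.6] 0.215
1 180 (1,) [478.2 267.5 253.3] 0.253
1 180 (0, 1) [479.  266.8 248.3] 0.482
TH 35
0 0 (0,) [598.7 270.   74.6] 0.195
0 0 (1,) [601.2 266.4  66.7] 0.252
0 0 (0, 1) [600.2 268.2  71.6] 0.477
0 180 (0,) [599.3 269.1 253.1] 0.178
0 180 (1,) [603.2 264.4 240.2] 0.299
0 180 (0, 1) [599.7 268.4 253. ] 0.519
1 0 (0,) [479.5 266.7  66.7] 0.176
1 0 (1,) [477.9 268.2  71. ] 0.239
1 0 (0, 1) [478.9 267.1  69.2] 0.425
1 180 (0,) [478.7 266.5 248.4] 0.163
1 180 (1,) [478.7 267.8 251.7] 0.264
1 180 (0, 1) [478.8 267.3 249.3] 0.434
TH 50
0 0 (0,) [599.6 270.   73.6] 0.179
0 0 (1,) [613.  261.8  61. ] 0.315
0 0 (0, 1) [601.3 268.6  69.2] 0.591
0 180 (0,) [600.2 269.  254.5] 0.163
0 180 (1,) [613.4 260.9 238.2] 0.312
0 180 (0, 1) [599.8 268.9 250.7] 0.608
1 0 (0,) [479.9 266.6  67.6] 0.158
1 0 (1,) [479.7 267.4  69.5] 0.336
1 0 (0, 1) [479.4 267.1  69.1] 0.498
1 180 (0,) [479.3 266.4 249. ] 0.147
1 180 (1,) [479.3 267.2 250.1] 0.339
1 180 (0, 1) [479.4 266.6 248.9] 0.491
```

View pics/fit2.png

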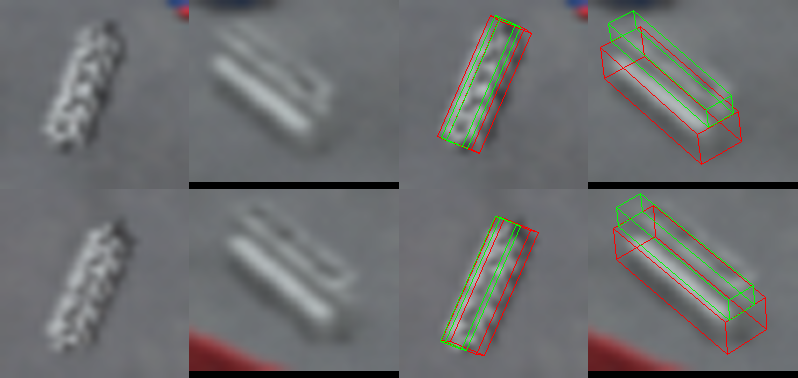

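```bash
cat > fit3.py <<'E'
from h import *
from scipy.optimize import minimize
T,S=grab('top'),grab('side'); k=8
def poly(f,c,P):
    x,y,w,h=c; m=np.zeros((h*k,w*k),np.uint8); q=(projs(f,P)-[x,y]+.5)*k-.5
    cv2.fillConvexPoly(m,cv2.convexHull(np.round(q*16).astype(np.int32)),1,shift=4); return m>0
def run(name,views,model,p0,step):
    for js in((0,),(1,),(0,1)):
        def cost(p):
            return sum(1-(model(p,*views[j][:2])&views[j][2]).sum()/(model(p,*views[j][:2])|views[j][2]).sum() for j in js)
        p0=np.array(p0,float)
        r=minimize(cost,p0,method='Nelder-Mead',options=dict(initial_simplex=np.vstack([p0,p0+np.diag(step)])))
        print(name,js,r.x.round(2),round(r.fun,3))
def q(y,z): return np.array([[2+sx*34.75,y+sy*12,z] for sx in(-1,1) for sy in(-1,1)])
def jig(p,f,c):
    m=None
    for y in(0,-42):
        a=poly(f,c,place(q(y,20),p))&poly(f,c,place(q(y,29),p)); m=a if m is None else m|a
    return m
cT,cS=(252,168,28,28),(230,195,36,20)
for th in(140,165):
    v=[(T,cT,up(T,*cT,k).min(2)>th),(S,cS,up(S,*cS,k).min(2)>th)]
    for _ in v: n,l,s,_c=cv2.connectedComponentsWithStats(_[2].astype(np.uint8)); print([tuple(a) for a in s[1:]])
    # keep only blobs overlapping the model
    vv=[]
    for f,c,m in v:
        n,l,s,_c=cv2.connectedComponentsWithStats(m.astype(np.uint8)); M=jig((600,-49,0),f,c)
        vv.append((f,c,np.isin(l,[i for i in range(1,n) if ((l==i)&M).sum()>.5*s[i,4]])))
    run('jig%d'%th,vv,jig,(600,-49,0),(4,4,4))
H=box(-15,15,-10,10,0,20)
pin=lambda p,f,c: poly(f,c,place(H,p))
r=finder.boxes_of('pin_grip','side'); print(r[:2])
u=proj(S,(509,-366,10)); cP=(int(u[0])-12,int(u[1])-10,24,20); cQ=(335,192,35,30)
for th in(60,80):
    run('pin',[(T,cQ,(lambda a:a[:,:,0]-a[:,:,2]>th)(up(T,*cQ,k))),(S,cP,(lambda a:(a[:,:,0]-a[:,:,2]>th)&(a[:,:,1]>60))(up(S,*cP,k)))],pin,(509,-366,18),(4,4,5))
# pin shank tip
a=up(T,*cQ,k); bg=np.median(a,(0,1)); m=(a-bg).sum(2)>40
n,l,s,c=cv2.connectedComponentsWithStats((m&(a[:,:,0]-a[:,:,2]<40)).astype(np.uint8)); i=1+s[1:,4].argmax()
v_,u_=np.nonzero(l==i); d=np.argmin(v_); print('tip',onz(T,*px((u_[d],v_[d]),335,192),10).round(1))
E
python3 fit3.py
```

```text
[(np.int32(219), np.int32(11), np.int32(5), np.int32(5), np.int32(21)), (np.int32(28), np.int32(38), np.int32(61), np.int32(162), np.int32(9382)), (np.int32(126), np.int32(39), np.int32(64), np.int32(163), np.int32(9269))]
[(np.int32(110), np.int32(42), np.int32(143), np.int32(51), np.int32(3051)), (np.int32(59), np.int32(92), np.int32(145), np.int32(55), np.int32(3492)), (np.int32(12), np.int32(138), np.int32(64), np.int32(22), np.int32(650))]
jig140 (0,) [ 5.9959e+02 -4.8980e+01 -3.8000e-01] 0.05
jig140 (1,) [598.28 -47.39  -1.26] 0.164
jig140 (0, 1) [599.29 -48.54  -0.94] 0.266
[(np.int32(30), np.int32(40), np.int32(57), np.int32(158), np.int32(8553)), (np.int32(128), np.int32(41), np.int32(60), np.int32(160), np.int32(8465))]
[(np.int32(115), np.int32(44), np.int32(135), np.int32(46), np.int32(2201)), (np.int32(62), np.int32(96), np.int32(138), np.int32(48), np.int32(2468))]
jig165 (0,) [ 5.9931e+02 -4.9280e+01  3.9000e-01] 0.086
jig165 (1,) [ 5.9784e+02 -4.7420e+01 -1.6000e-01] 0.168
jig165 (0, 1) [ 5.9958e+02 -4.8080e+01 -4.1000e-01] 0.306
[{'rect': [283.8, 132.1, 30.1, 26.4], 'score': 0.65}]
pin (0,) [ 509.46 -367.95   19.28] 0.127
pin (1,) [ 509.23 -368.57   20.64] 0.383
pin (0, 1) [ 509.82 -368.74   19.98] 0.511
pin (0,) [ 509.72 -368.24   20.22] 0.168
pin (1,) [ 509.62 -366.83   20.15] 0.516
pin (0, 1) [ 509.71 -368.07   20.37] 0.685
tip [ 556.9 -353.    10. ]
```

>>> apply_moves:
  increments:
    - [0,0.0145,0.0372,0,0,0,-1.69]
    - [0,0.0145,0.0372,0,0,0,-1.69]
    - [0,0.0145,0.0372,0,0,0,-1.69]
    - [0,0.0145,0.0372,0,0,0,-1.69]
    - [0,0.0145,0.0372,0,0,0,-1.69]

```text
time_s: 1.87
ee_pos: [232.0, -364.8, 227.9]
ee_rot: [180.0, -0.0, 7.5]
force: [0.3, 0.2, 0.4]
gripper_width: 60.6
gripper_force: 0.0
```

>>> apply_moves:
  increments:
    - [0,0.0145,0.0372,0,0,0,-1.69]
    - [0,0.0145,0.0372,0,0,0,-1.69]
    - [0,0.0145,0.0372,0,0,0,-1.69]
    - [0,0.0145,0.0372,0,0,0,-1.69]
    - [0,0.0145,0.0372,0,0,0,-1.69]

```text
time_s: 2.28
ee_pos: [304.5, -178.8, 228.3]
ee_rot: [180.0, -0.1, -0.9]
force: [0.4, -0.2, 0.2]
gripper_width: 45.2
gripper_force: 0.0
```

>>> apply_moves:
  increments:
    - [0,0.0145,0.0372,0,0,0,-1.69]
    - [0,0.0145,0.0372,0,0,0,-1.69]
    - [0,0.0145,0.0372,0,0,0,-1.69]
    - [0,0.0145,0.0372,0,0,0,-1.69]
    - [0,0.0145,0.0372,0,0,0,-1.69]

```text
time_s: 2.7
ee_pos: [377.1, 7.5, 228.4]
ee_rot: [180.0, -0.1, -9.3]
force: [0.3, 0.0, -0.1]
gripper_width: 45.5
gripper_force: 0.0
```

>>> apply_moves:
  increments:
    - [0,0.0145,0.0372,0,0,0,-1.69]
    - [0,0.0145,0.0372,0,0,0,-1.69]
    - [0,0.0145,0.0372,0,0,0,-1.69]
    - [0,0.0145,0.0372,0,0,0,-1.69]
    - [0,0.0145,0.0372,0,0,0,-1.69]

```text
time_s: 3.12
ee_pos: [449.6, 193.7, 228.1]
ee_rot: [-180.0, -0.0, -17.7]
force: [0.7, -0.3, 0.7]
gripper_width: 45.7
gripper_force: 0.0
```

>>> apply_moves:
  increments:
    - [0,0.0145,0.0372,-0.01,0,0,-1.69]
    - [0,0.0145,0.0372,-0.01,0,0,-1.69]
    - [0,0,0,-0.04,0,0,0]
    - [0,0,0,-0.04,0,0,0]
    - [0,0,0,0,0,0,0]

```text
time_s: 3.53
ee_pos: [473.5, 264.1, 120.9]
ee_rot: [179.3, 0.6, -21.0]
force: [-1.8, -0.0, -1.5]
gripper_width: 45.6
gripper_force: 0.0
```

>>> apply_moves:
  increments:
    - [0,0,0,-0.03,0,0,0]
    - [0,0,0,-0.03,0,0,0]
    - [0,0,0,0,0,0,0]
    - [0,0,0,0,0,0,0]

```text
time_s: 3.87
ee_pos: [478.4, 265.6, 68.7]
ee_rot: [179.9, 0.0, -21.1]
force: [-0.1, 0.4, 0.4]
gripper_width: 45.5
gripper_force: 0.0
```

```bash
python3 - <<'E'
from h import *
s=grab('side'); st=status.state(); print(st['ee_pos'],st['ee_rot'])
a=up(s,180,220,80,90,6).clip(0,255).astype(np.uint8).copy()
p=st['ee_pos']; 
def dot(X,c): 
    q=((proj(s,X)-[180,220]+.5)*6).astype(int); cv2.circle(a,tuple(int(v) for v in q),3,c,-1)
y=np.radians(st['ee_rot'][2]); cl=np.array([np.sin(y),-np.cos(y),0]); ln=np.array([np.cos(y),np.sin(y),0])
for sg in(-1,1):
    for e in(-16,16): dot(p+cl*sg*22.8+ln*e-[0,0,14],(255,0,0))
for B in(LOW,UPP):
    for X in place(B,(479.2,267,69)): dot(X,(0,255,0))
cv2.imwrite('pics/g1.png',a[:,:,::-1])
E
```

```text
[479.47467554 266.21699579  69.94518965] [-1.79903764e+02 -8.77152332e-02 -2.11197751e+01]
```

View pics/g1.png

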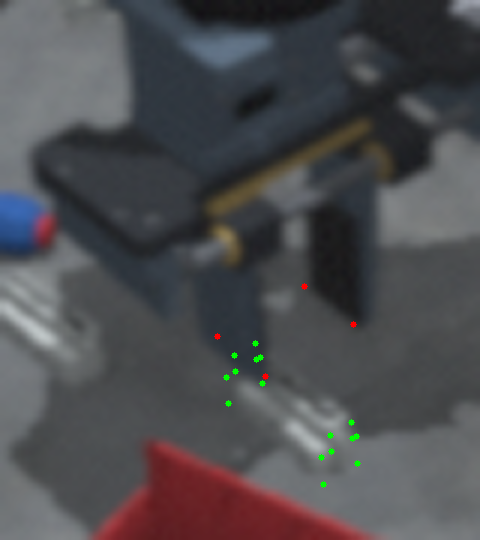

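The side view shows the open fingers straddling connector b, whose near end is at crop (330,460). The projected fingertips match the picture within 1 px, so I'll descend and grip.

>>> apply_moves:
  increments:
    - [0,0,0,-0.02,0,0,0]
    - [0,0,0,-0.0185,0,0,0]
    - [0,0,0,0,0,0,0]
    - [-0.6,0,0,0,0,0,0]
    - [-1,0,0,0,0,0,0]
  newtons: 12

```text
time_s: 4.33
ee_pos: [479.8, 266.6, 31.7]
ee_rot: [-179.8, -0.1, -21.1]
force: [0.2, -0.5, -0.4]
gripper_width: 34.7
gripper_force: 0.0
```

>>> apply_moves:
  increments:
    - [-1,0,0,0,0,0,0]
    - [-1,0,0,0,0,0,0]
    - [-1,0,0,0,0,0,0]

```text
time_s: 4.58
ee_pos: [478.8, 266.1, 30.5]
ee_rot: [-179.9, -0.1, -21.1]
force: [0.2, -0.6, 0.0]
gripper_width: 14.7
gripper_force: 0.0
```

>>> apply_moves:
  increments:
    - [-1,0,0,0,0,0,0]
    - [-1,0,0,0,0,0,0]
    - [-1,0,0,0,0,0,0]

```text
time_s: 4.83
ee_pos: [478.7, 266.1, 30.2]
ee_rot: [-180.0, -0.0, -21.1]
force: [0.1, -1.0, 4.8]
gripper_width: 10.9
gripper_force: 12.0
```

>>> apply_moves:
  increments:
    - [-1,0,0,0.02,0,0,0]
    - [-1,0,0,0.03,0,0,0]
    - [-1,0,0,0.03,0,0,0]
    - [-1,0,0,0,0,0,0]
    - [-1,0,0,0,0,0,0]

```text
time_s: 5.25
ee_pos: [479.2, 266.4, 110.9]
ee_rot: [-179.8, -0.1, -21.1]
force: [-0.6, -0.1, -1.4]
gripper_width: 10.9
gripper_force: 12.0
```

```bash
python3 - <<'E'
from h import *
s=grab('side'); st=status.state(); print(st['ee_pos'],st['ee_rot'],st['gripper_width'],st['gripper_force'])
a=up(s,180,195,80,75,7).clip(0,255).astype(np.uint8).copy()
p=st['ee_pos']; y=st['ee_rot'][2]+90
def dot(X,c): 
    q=((proj(s,X)-[180,195]+.5)*7).astype(int); cv2.circle(a,tuple(int(v) for v in q),2,c,-1)
R=np.radians(y)
for B in(LOW,UPP):
    for X in place(B+[1.5,0,p[2]-30.5],(p[0],p[1],y)): dot(X,(0,255,0))
cv2.imwrite('pics/g2.png',a[:,:,::-1])
E
```

```text
[478.11739758 265.78198005 109.37331582] [ 1.79997454e+02  9.31242101e-04 -2.10944523e+01] 10.925805853083833 11.999850869178772
```

View pics/g2.png

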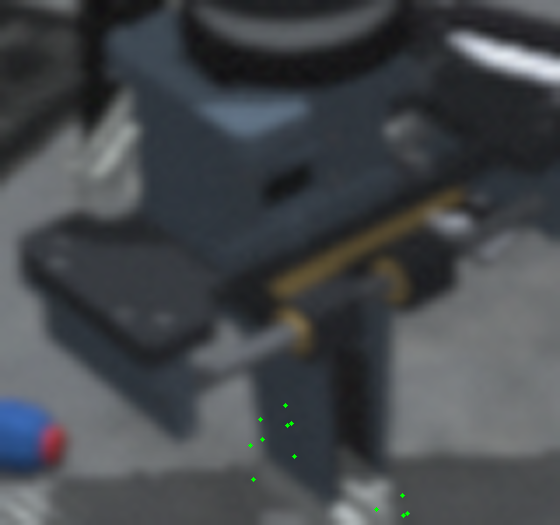

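>>> apply_moves:
  increments:
    - [-1,0.0123,-0.0358,0,0,0,2.07]
    - [-1,0.0123,-0.0358,0,0,0,2.07]
    - [-1,0.0123,-0.0358,0,0,0,2.07]
    - [-1,0.0123,-0.0358,0,0,0,2.07]
    - [-1,0.0123,-0.0358,0,0,0,2.07]

```text
time_s: 5.72
ee_pos: [538.8, 85.1, 107.5]
ee_rot: [179.9, 0.2, -10.6]
force: [0.3, -0.2, 0.7]
gripper_width: 11.2
gripper_force: 12.0
```

>>> apply_moves:
  increments:
    - [-1,0.0123,-0.0358,0,0,0,2.07]
    - [-1,0.0123,-0.0358,0,0,0,2.07]
    - [-1,0.0123,-0.0358,0,0,0,2.07]
    - [-1,0.0123,-0.0358,0,0,0,2.07]
    - [-1,0.0123,-0.0358,0,0,0,2.07]

```text
time_s: 6.13
ee_pos: [600.3, -93.8, 107.2]
ee_rot: [-180.0, 0.2, -0.3]
force: [0.5, -0.3, -0.4]
gripper_width: 11.0
gripper_force: 12.0
```

>>> apply_moves:
  increments:
    - [-1,0,0,0,0,0,0]
    - [-1,0,0,-0.02,0,0,0]
    - [-1,0,0,-0.025,0,0,0]
    - [-1,0,0,0,0,0,0]
    - [-1,0,0,0,0,0,0]

```text
time_s: 6.55
ee_pos: [599.3, -91.5, 62.0]
ee_rot: [-179.9, 0.4, -0.4]
force: [0.6, 0.3, 0.7]
gripper_width: 10.8
gripper_force: 12.0
```

```bash
python3 - <<'E'
from h import *
s=grab('side'); st=status.state(); print(st['ee_pos'],st['ee_rot'],st['force'])
x0,y0=205,150
a=up(s,x0,y0,80,80,7).clip(0,255).astype(np.uint8).copy()
p=st['ee_pos']; y=st['ee_rot'][2]+90
def dot(X,c): 
    q=((proj(s,X)-[x0,y0]+.5)*7).astype(int); cv2.circle(a,tuple(int(v) for v in q),2,c,-1)
for B in(LOW,UPP):
    for X in place(B+[1.5,0,p[2]-30.5],(p[0],p[1],y)): dot(X,(0,255,0))
for yy in(0,-42):
    for X in place(q_:=np.array([[2+sx*34.75,yy+sy*12,29.] for sx in(-1,1) for sy in(-1,1)]),(599.3,-48.8,-.4)): dot(X,(255,0,0))
cv2.imwrite('pics/g3.png',a[:,:,::-1])
E
```

```text
[600.6925607  -91.62147299  63.61766422] [-1.79977971e+02  1.41362154e-01 -3.79366734e-01] [ 0.30384731  0.1188937  -0.14523795]
```

View pics/g3.png

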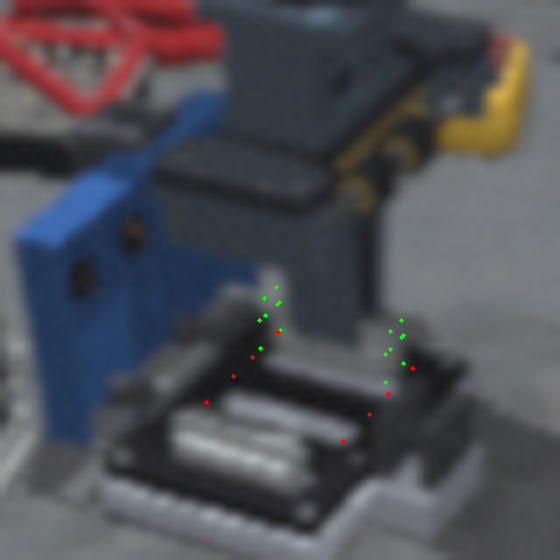

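Connector b hangs over pocket 3, its ends at crop (270,290) and (400,370) in line with the pocket. The offset is within the camera's bias, so I'll lower it.

>>> apply_moves:
  increments:
    - [-1,0,0,-0.006,0,0,0]
    - [-1,0,0,-0.006,0,0,0]
    - [-1,0,0,0,0,0,0]
    - [-1,0,0,0,0,0,0]

```text
time_s: 6.93
ee_pos: [601.3, -91.9, 52.5]
ee_rot: [180.0, 0.0, -0.4]
force: [-0.2, 0.3, 0.7]
gripper_width: 10.8
gripper_force: 12.0
```

>>> apply_moves:
  increments:
    - [-1,0,0,-0.002,0,0,0]
    - [-1,0,0,0,0,0,0]
    - [-0.4,0,0,0,0,0,0]
    - [-0.4,0,0,0,0,0,0]
    - [-0.4,0,0,0,0,0,0]

```text
time_s: 7.35
ee_pos: [601.5, -92.1, 50.7]
ee_rot: [180.0, -0.0, -0.4]
force: [0.2, -0.5, -0.2]
gripper_width: 26.5
gripper_force: 0.0
```

>>> apply_moves:
  increments:
    - [-0.4,0,0,0,0,0,0]
    - [-0.4,0,0,0.015,0,0,0]
    - [-0.4,0,0,0.035,0,0,0]
    - [-0.4,0,0,0.03,0,0,0]
    - [0,0,0,0.02,0,0,0]

```text
time_s: 7.77
ee_pos: [602.4, -92.3, 153.5]
ee_rot: [180.0, -0.2, -0.4]
force: [0.4, -0.5, 1.1]
gripper_width: 31.8
gripper_force: 0.0
```

>>> apply_moves:
  increments:
    - [0,-0.0002,0.0399,0,0,0,-1.9]
    - [0,-0.0003,0.0399,0,0,0,-1.9]
    - [0,-0.0002,0.0399,0,0,0,-1.9]
    - [0,-0.0003,0.0399,0,0,0,-1.9]
    - [0,-0.0002,0.0399,0,0,0,-1.9]

```text
time_s: 8.18
ee_pos: [599.9, 109.1, 150.7]
ee_rot: [-180.0, -0.0, -10.0]
force: [0.4, -1.3, -0.3]
gripper_width: 45.6
gripper_force: 0.0
```

>>> apply_moves:
  increments:
    - [0,-0.0003,0.0399,0,0,0,-1.9]
    - [0,-0.0002,0.0399,0,0,0,-1.9]
    - [0,-0.0003,0.0399,0,0,0,-1.9]
    - [0,-0.0002,0.0399,0,0,0,-1.9]
    - [0,0,0,-0.03,0,0,0]

```text
time_s: 8.6
ee_pos: [602.6, 276.0, 126.1]
ee_rot: [-179.3, -0.6, -17.2]
force: [0.3, 0.6, 0.8]
gripper_width: 45.3
gripper_force: 0.0
```

>>> apply_moves:
  increments:
    - [0,0,0,-0.03,0,0,0]
    - [0,0,0,-0.02,0,0,0]
    - [0,0,0,0,0,0,0]
    - [0,0,0,0,0,0,0]

```text
time_s: 8.93
ee_pos: [598.6, 266.8, 69.7]
ee_rot: [179.9, 0.1, -17.5]
force: [0.3, 0.1, 0.7]
gripper_width: 45.3
gripper_force: 0.0
```

```bash
python3 - <<'E'
from h import *
f=grab('top','t2.png'); s=grab('side','s2.png'); st=status.state(); print(st['ee_pos'],st['ee_rot'])
# filled pockets: bright floor remaining in pocket 3 vs pocket 2 along mid rows
for n,y in(('p1',42),('p2',0),('p3',-42)):
    prof=[]
    for x in np.arange(-38,43,4):
        q=proj(f,place(np.array([[x,y,29.]]),(599.3,-48.8,-.4))[0]); prof.append(int(cv2.getRectSubPix(f['color'],(1,1),tuple(map(float,q))).mean()))
    prof2=[]
    for d in np.arange(-16,17,2):
        q=proj(f,place(np.array([[2,y+d,29.]]),(599.3,-48.8,-.4))[0]); prof2.append(int(cv2.getRectSubPix(f['color'],(1,1),tuple(map(float,q))).mean()))
    print(n,prof,prof2)
A=cv2.resize(cv2.imread('pics/t2.png')[165:212,232:288],None,fx=7,fy=7,interpolation=cv2.INTER_CUBIC)
B=cv2.resize(cv2.imread('pics/s2.png')[190:285,170:225],None,fx=5.5,fy=5.5,interpolation=cv2.INTER_CUBIC)[:A.shape[0]*2]
h=max(A.shape[0],B.shape[0]); pad=lambda a:cv2.copyMakeBorder(a,0,h-a.shape[0],0,0,cv2.BORDER_CONSTANT)
cv2.imwrite('pics/g4.png',np.hstack([pad(A),pad(B)]))
E
```

```text
[600.39548979 267.2629142   72.17174855] [-1.79891440e+02 -1.34410491e-01 -1.75123863e+01]
p1 [62, 79, 145, 169, 149, 148, 134, 137, 123, 110, 151, 121, 142, 152, 134, 173, 150, 156, 158, 92, 52] [75, 110, 135, 148, 156, 160, 149, 145, 151, 163, 178, 194, 187, 149, 110, 73, 65]
p2 [62, 111, 208, 230, 229, 229, 228, 228, 228, 228, 228, 229, 229, 229, 229, 228, 229, 230, 196, 81, 52] [74, 108, 185, 221, 230, 230, 229, 228, 228, 229, 230, 230, 231, 204, 153, 105, 65]
p3 [62, 82, 172, 181, 151, 169, 142, 161, 149, 140, 161, 139, 157, 153, 136, 158, 138, 174, 189, 68, 50] [64, 90, 124, 172, 189, 193, 169, 156, 161, 177, 196, 204, 197, 162, 123, 83, 70]
```

Pocket 3's brightness profile now matches the filled pocket 1, so b is seated. On to gripping a.

>>> apply_moves:
  increments:
    - [0,0,0,-0.02,0,0,0]
    - [0,0,0,-0.0195,0,0,0]
    - [-0.6,0,0,0,0,0,0]
    - [-1,0,0,0,0,0,0]
    - [-1,0,0,0,0,0,0]
  newtons: 12

```text
time_s: 9.45
ee_pos: [600.5, 267.4, 33.0]
ee_rot: [-179.9, -0.2, -17.5]
force: [-0.1, -0.3, 0.6]
gripper_width: 28.3
gripper_force: 0.0
```

>>> apply_moves:
  increments:
    - [-1,0,0,0,0,0,0]
    - [-1,0,0,0,0,0,0]
    - [-1,0,0,0,0,0,0]
    - [-1,0,0,0,0,0,0]
    - [-1,0,0,0,0,0,0]

```text
time_s: 9.87
ee_pos: [599.9, 267.2, 32.2]
ee_rot: [-179.9, -0.1, -17.5]
force: [-0.2, -1.2, 5.9]
gripper_width: 10.7
gripper_force: 12.0
```

>>> apply_moves:
  increments:
    - [-1,0,0,0,0,0,0]
    - [-1,0,0,0.02,0,0,0]
    - [-1,0,0,0.03,0,0,0]
    - [-1,0,0,0.03,0,0,0]
    - [-1,0,0,0,0,0,0]

```text
time_s: 10.28
ee_pos: [602.5, 268.5, 117.3]
ee_rot: [-179.6, -0.5, -17.5]
force: [1.4, 0.1, -0.3]
gripper_width: 10.6
gripper_force: 12.0
```

>>> apply_moves:
  increments:
    - [-1,0.0003,-0.0397,0,0,0,2.14]
    - [-1,0.0003,-0.0397,0,0,0,2.14]
    - [-1,0.0003,-0.0397,0,0,0,2.14]
    - [-1,0.0003,-0.0397,0,0,0,2.14]
    - [-1,0.0003,-0.0397,0,0,0,2.14]

```text
time_s: 10.7
ee_pos: [600.1, 66.9, 110.6]
ee_rot: [180.0, 0.0, -6.6]
force: [-0.6, 0.2, 0.1]
gripper_width: 11.1
gripper_force: 12.0
```

>>> apply_moves:
  increments:
    - [-1,0.0003,-0.0397,0,0,0,2.14]
    - [-1,0.0002,-0.0397,0,0,0,2.14]
    - [-1,0.0002,-0.0397,0,0,0,2.14]
    - [-1,0,0,0,0,0,0]
    - [-1,0,0,-0.02,0,0,0]

```text
time_s: 11.12
ee_pos: [603.9, -53.3, 93.9]
ee_rot: [180.0, -0.5, -0.6]
force: [0.5, 0.5, 1.0]
gripper_width: 10.6
gripper_force: 12.0
```

>>> apply_moves:
  increments:
    - [-1,0,0,-0.02,0,0,0]
    - [-1,0,0,0,0,0,0]
    - [-1,0,0,0,0,0,0]
    - [-1,0,0,0,0,0,0]
    - [-1,0,0,0,0,0,0]

```text
time_s: 11.53
ee_pos: [602.3, -50.2, 72.1]
ee_rot: [180.0, -0.1, -0.3]
force: [-0.3, -0.1, 0.2]
gripper_width: 11.0
gripper_force: 12.0
```

>>> apply_moves:
  increments:
    - [-1,-0.0005,0,-0.008,0,0,0]
    - [-1,0,0,-0.006,0,0,0]
    - [-1,0,0,-0.005,0,0,0]
    - [-1,0,0,0,0,0,0]
    - [-1,0,0,0,0,0,0]

```text
time_s: 11.95
ee_pos: [600.6, -50.5, 51.5]
ee_rot: [-180.0, 0.0, -0.4]
force: [-0.0, -0.6, -0.0]
gripper_width: 10.8
gripper_force: 12.0
```

>>> apply_moves:
  increments:
    - [-0.4,0,0,0,0,0,0]
    - [-0.4,0,0,0,0,0,0]
    - [-0.4,0,0,0,0,0,0]
    - [-0.4,0,0,0.01,0,0,0]
    - [-0.4,0,0,0.03,0,0,0]

```text
time_s: 12.37
ee_pos: [597.8, -50.3, 88.9]
ee_rot: [-180.0, 0.5, -0.4]
force: [1.4, -0.3, 0.7]
gripper_width: 27.5
gripper_force: 0.0
```

>>> apply_moves:
  increments:
    - [-0.4,0,0,0.04,0,0,0]
    - [-1,-0.01,0,0.04,0,0,0]
    - [-1,-0.04,0,0.04,0,0,0]
    - [-1,-0.04,0,0,0,0,0]
    - [-1,-0.04,0,0,0,0,0]

```text
time_s: 12.78
ee_pos: [481.8, -50.7, 204.3]
ee_rot: [179.9, -0.4, -0.4]
force: [-1.7, -0.8, 0.4]
gripper_width: 3.6
gripper_force: 0.0
```

```bash
python3 - <<'E'
from h import *
f=grab('top','t3.png'); s=grab('side','s3.png'); print(status.state()['ee_pos'])
A=cv2.resize(cv2.imread('pics/t3.png')[135:212,230:290],None,fx=7,fy=7,interpolation=cv2.INTER_CUBIC)
B=cv2.resize(cv2.imread('pics/s3.png')[155:232,190:264],None,fx=5,fy=7,interpolation=cv2.INTER_CUBIC)
cv2.imwrite('pics/g5.png',np.hstack([A,B]))
# lid angle from side: edge point top-left corner of lid; list predicted pixels for angles
for th in(1.55,1.6,1.65,1.7,1.75):
    v=lambda x,z:(599.3+58+x*np.cos(th)+z*np.sin(th), -x*np.sin(th)+z*np.cos(th)+32)
    a=v(-110,28); b=v(-133,22); print(th,'edge',np.round(a),'top',np.round(b),proj(f,(a[0],-49,a[1])).round(1),proj(s,(a[0],-49,a[1])).round(1))
for r in finder.boxes_of('lid_edge','top')[:2]: print(r)
E
```

```text
[474.14996531 -50.08269505 201.63612896]
1.55 edge [683. 143.] top [677. 165.] [258.6 150.4] [221.  170.3]
1.6 edge [689. 141.] top [683. 164.] [258.6 148.8] [219.5 170.3]
1.65 edge [694. 139.] top [690. 163.] [258.6 147.2] [218.  170.4]
1.7 edge [699. 137.] top [696. 161.] [258.7 145.7] [216.6 170.6]
1.75 edge [704. 135.] top [703. 159.] [258.7 144.2] [215.2 170.9]
{'rect': [237.1, 145.5, 48.2, 20.4], 'score': 0.83}
```

View pics/g5.png

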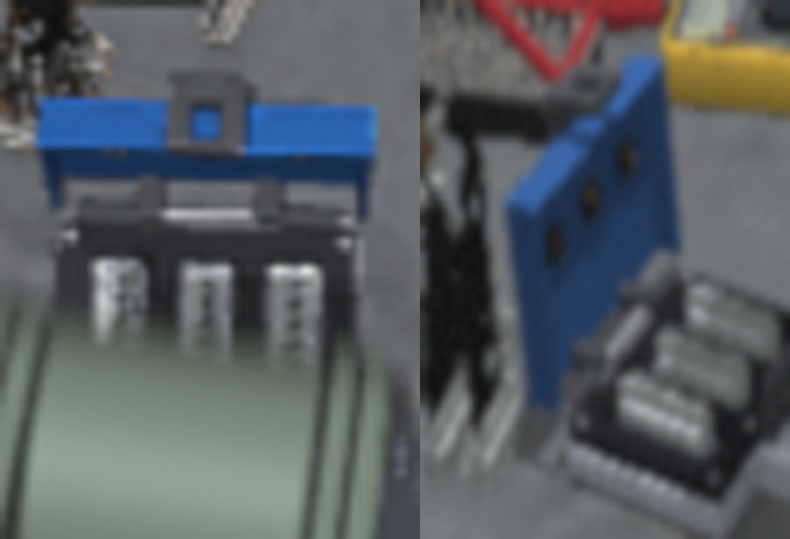

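Top and side both show all three connectors standing in their pockets, the lid near upright with its bridge's back edge at top px (262,146), and dark cabling behind it. I'll triangulate the cables before going behind the lid.

```bash
python3 - <<'E'
from h import *
f=grab('top'); s=grab('side')
for p in((262,137),(265,130),(240,145),(237,150)):
    print(p)
    for z in(0,40,80,120,160,200,240):
        X=onz(f,*p,z); u=proj(s,X); print(z,X.round(),u.round(1),s['color'][int(u[1]),int(u[0])])
print([ (q,onz(s,*q,0).round(),onz(s,*q,80).round()) for q in((205,215),(200,172),(222,170))])
E
```

```text
(262, 137)
0 [765. -57.   0.] [203.6 202. ] [31 32 33]
40 [754. -58.  40.] [205.6 192.3] [110 114 118]
80 [743. -58.  80.] [207.6 182.4] [101 114 138]
120 [732. -59. 120.] [209.7 172. ] [24 27 28]
160 [721. -59. 160.] [211.9 161.3] [150  54  59]
200 [710. -60. 200.] [214.2 150.2] [103  35  38]
240 [699. -60. 240.] [216.5 138.7] [109 113 117]
(265, 130)
0 [790. -67.   0.] [198.9 198.7] [19 19 22]
40 [778. -67.  40.] [200.9 189.3] [25 24 25]
80 [767. -67.  80.] [203.  179.4] [101 103 104]
120 [755. -68. 120.] [205.2 169.3] [51 52 52]
160 [743. -68. 160.] [207.4 158.7] [144  48  53]
200 [731. -68. 200.] [209.7 147.8] [122 103 105]
240 [719. -68. 240.] [212.1 136.4] [104 106 111]
(240, 145)
0 [735.  19.   0.] [198.3 215.9] [113 117 117]
40 [725.  16.  40.] [200.4 205.6] [22 22 22]
80 [715.  13.  80.] [202.6 194.9] [24 23 23]
120 [705.  10. 120.] [204.9 183.9] [108 113 115]
160 [695.   7. 160.] [207.3 172.5] [26 28 28]
200 [685.   4. 200.] [209.7 160.7] [137  45  49]
240 [675.   1. 240.] [212.3 148.4] [144  71  74]
(237, 150)
0 [717.  29.   0.] [201.3 219. ] [117 119 118]
40 [708.  26.  40.] [203.4 208.5] [53 55 54]
80 [698.  22.  80.] [205.6 197.7] [100 104 103]
120 [689.  19. 120.] [207.8 186.5] [69 79 96]
160 [679.  16. 160.] [210.2 174.9] [46 47 48]
200 [670.  13. 200.] [212.6 162.9] [146  49  54]
240 [660.  10. 240.] [215.1 150.5] [98 32 35]
[((205, 215), array([719.,   5.,   0.]), array([649., 101.,  80.])), ((200, 172), array([ 890., -224.,    0.]), array([ 803., -105.,   80.])), ((222, 170), array([ 825., -273.,    0.]), array([ 744., -149.,   80.]))]
```

>>> apply_moves:
  increments:
    - [-1,0.036,-0.01,0.014,0,0,0]
    - [-1,0.036,-0.01,0,0,0,0]
    - [-1,0.036,-0.01,0,0,0,0]
    - [-1,0.036,0,0,0,0,0]
    - [-1,0.036,0,0,0,0,0]

```text
time_s: 13.45
ee_pos: [664.7, -81.3, 215.2]
ee_rot: [180.0, -0.1, -0.4]
force: [0.7, 0.6, 0.2]
gripper_width: 0.5
gripper_force: 0.0
```

>>> apply_moves:
  increments:
    - [-1,0.036,0,0,0,0,0]
    - [-1,0.036,0,0,0,0,0]
    - [-1,0,0,-0.01,0,0,0]
    - [-1,0,0,-0.025,0,0,0]
    - [-1,0,0,-0.025,0,0,0]

```text
time_s: 13.87
ee_pos: [735.9, -80.6, 154.4]
ee_rot: [180.0, -0.2, -0.3]
force: [0.5, 0.0, 0.2]
gripper_width: 0.2
gripper_force: 0.0
```

>>> apply_moves:
  increments:
    - [-1,0,0,0,0,0,0]
    - [-1,0,0,0,0,0,0]

```text
time_s: 14.03
ee_pos: [733.3, -80.5, 153.3]
ee_rot: [-180.0, 0.2, -0.4]
force: [-0.7, -0.5, 0.5]
gripper_width: 0.6
gripper_force: 0.0
```

>>> apply_moves:
  increments:
    - [-1,-0.013,0,0,0,0,0]
    - [-1,-0.013,0,0,0,0,0]
    - [-1,-0.013,0,0,0,0,0]
    - [-1,-0.0115,0,-0.0025,0,0,0]
    - [-1,-0.0115,0,-0.0025,0,0,0]

```text
time_s: 14.45
ee_pos: [672.6, -80.8, 153.4]
ee_rot: [180.0, -0.3, -0.4]
force: [0.9, 0.3, -0.1]
gripper_width: 0.7
gripper_force: 0.0
```

>>> apply_moves:
  increments:
    - [-1,-0.0115,0,-0.0025,0,0,0]
    - [-1,-0.0115,0,-0.0025,0,0,0]
    - [-1,-0.0105,0,-0.005,0,0,0]
    - [-1,-0.0105,0,-0.005,0,0,0]
    - [-1,-0.0105,0,-0.005,0,0,0]

```text
time_s: 14.87
ee_pos: [630.1, -80.5, 149.1]
ee_rot: [179.9, -2.4, -0.4]
force: [-6.1, 6.5, 69.9]
gripper_width: 0.4
gripper_force: 35.1
```

>>> apply_moves:
  increments:
    - [-1,-0.0105,0,-0.005,0,0,0]
    - [-1,-0.01,0,-0.006,0,0,0]
    - [-1,-0.01,0,-0.006,0,0,0]

```text
time_s: 15.12
ee_pos: [590.4, -80.0, 135.7]
ee_rot: [179.9, -1.2, -0.4]
force: [-42.8, 7.0, 83.8]
gripper_width: 0.4
gripper_force: 46.2
```

>>> apply_moves:
  increments:
    - [-1,0,0,0.015,0,0,0]
    - [-1,0,0,0.015,0,0,0]
    - [-1,0,0,0,0,0,0]

```text
time_s: 15.37
ee_pos: [589.9, -81.1, 150.1]
ee_rot: [179.9, -0.7, -0.4]
force: [0.7, 0.4, 0.3]
gripper_width: -0.0
gripper_force: 0.0
```

```bash
cat > lid.py <<'E'
from h import *
f=grab('top','lt.png'); s=grab('side','ls.png'); st=status.state(); print(st['ee_pos'],st['force'])
for n,im in(('top',f),('side',s)):
    print(n,[(round(r['score'],2),r['rect']) for r in finder.boxes_of('lid',n)][:2],[(round(r['score'],2),r['rect']) for r in finder.boxes_of('press_pad',n)][:2])
    a=im['color'].astype(int); m=(a[:,:,2]-a[:,:,0]>45); m[:130]=0; m[240:]=0; m[:,:200]=0; m[:,300:]=0
    v,u=np.nonzero(m); print('blue',m.sum(),u.min(),u.max(),v.min(),v.max(),'row counts',[int(x) for x in m[130:240:5].sum(1)])
for th in(0.04,0.4,0.7,1.0,1.3,1.6):
    P=[(599.3+58+x*np.cos(th)+z*np.sin(th),-49+y,-x*np.sin(th)+z*np.cos(th)+32) for x,z in((-120,22),(-10,22)) for y in(-72,72)]
    print(th,[proj(s,p).round().tolist() for p in P],[proj(f,p).round().tolist() for p in P])
E
python3 lid.py
```

```text
[587.76657926 -80.80319964 145.3308148 ] [ 0.02110184 -0.20094517 -0.5947786 ]
top [] [(0.4, [351.2, 198.4, 6.5, 18.9])]
blue 27 235 282 160 181 row counts [0, 0, 0, 0, 0, 0, 1, 0, 2, 2, 2, 0, 0, 0, 0, 0, 0, 0, 0, 0, 0, 0]
side [(0.98, [213.4, 171.5, 41.5, 42.4]), (0.65, [214.8, 174.0, 59.8, 58.2])] [(0.88, [215.0, 175.1, 36.2, 37.1])]
blue 274 215 254 177 212 row counts [0, 0, 0, 0, 0, 0, 0, 0, 0, 0, 0, 10, 13, 10, 7, 8, 6, 0, 0, 0, 0, 0]
0.04 [[274.0, 193.0], [252.0, 217.0], [243.0, 187.0], [220.0, 209.0]] [[280.0, 200.0], [236.0, 200.0], [281.0, 167.0], [237.0, 167.0]]
0.4 [[269.0, 181.0], [247.0, 204.0], [241.0, 186.0], [218.0, 208.0]] [[281.0, 194.0], [235.0, 193.0], [281.0, 165.0], [237.0, 164.0]]
0.7 [[262.0, 172.0], [239.0, 194.0], [239.0, 185.0], [216.0, 207.0]] [[281.0, 185.0], [235.0, 184.0], [281.0, 163.0], [237.0, 162.0]]
1.0 [[253.0, 164.0], [229.0, 186.0], [237.0, 186.0], [214.0, 208.0]] [[282.0, 174.0], [235.0, 173.0], [281.0, 161.0], [237.0, 160.0]]
1.3 [[243.0, 160.0], [219.0, 180.0], [236.0, 187.0], [213.0, 209.0]] [[282.0, 162.0], [235.0, 161.0], [281.0, 160.0], [237.0, 159.0]]
1.6 [[233.0, 158.0], [208.0, 178.0], [235.0, 188.0], [212.0, 210.0]] [[282.0, 150.0], [235.0, 149.0], [281.0, 159.0], [238.0, 158.0]]
```

>>> apply_moves:
  increments:
    - [-1,0,0,0,0,0,0]
    - [-1,0,0,0,0,0,0]
    - [-1,0,0,0,0,0,0]
    - [-1,0,0,0,0,0,0]
    - [-1,0,0,0,0,0,0]

```text
time_s: 16.08
ee_pos: [586.4, -80.6, 143.3]
ee_rot: [180.0, 0.0, -0.4]
force: [-0.7, 0.7, -0.6]
gripper_width: 0.4
gripper_force: 0.0
```

```bash
python3 lid.py | head -5
```

```text
[586.40417133 -80.60600905 143.38451789] [ 0.96544907 -0.90360002 -0.01103205]
top [(0.65, [245.3, 188.1, 35.3, 15.8]), (0.62, [381.3, 171.9, 37.2, 28.0])] [(0.5, [334.9, 126.2, 31.4, 50.0])]
blue 36 235 282 160 181 row counts [0, 0, 0, 0, 0, 0, 2, 0, 2, 2, 1, 0, 0, 0, 0, 0, 0, 0, 0, 0, 0, 0]
side [(0.82, [213.9, 170.5, 40.5, 40.0]), (0.55, [214.3, 173.5, 58.0, 57.9])] [(0.56, [218.9, 173.5, 34.4, 39.1])]
blue 272 215 246 181 212 row counts [0, 0, 0, 0, 0, 0, 0, 0, 0, 0, 0, 10, 13, 10, 8, 9, 6, 0, 0, 0, 0, 0]
```

>>> apply_moves:
  increments:
    - [-1,0.02,0,0,0,0,0]
    - [-1,0,0,-0.006,0,0,0]
    - [-1,0,0,-0.006,0,0,0]
    - [-1,0,0,-0.004,0,0,0]
    - [-1,0,0,-0.004,0,0,0]

```text
time_s: 16.8
ee_pos: [593.6, -80.5, 129.8]
ee_rot: [180.0, 1.6, -0.3]
force: [-45.8, 0.1, 61.8]
gripper_width: 0.5
gripper_force: 30.1
```

>>> apply_moves:
  increments:
    - [-1,-0.008,0,0.02,0,0,0]
    - [-1,0,0,0.03,0,0,0]
    - [-1,0.02,0,0,0,0,0]
    - [-1,0.03,0,0,0,0,0]
    - [-1,0,0,0,0,0,0]

```text
time_s: 17.22
ee_pos: [652.8, -80.7, 173.9]
ee_rot: [180.0, -0.4, -0.4]
force: [0.2, 0.5, -0.5]
gripper_width: 0.9
gripper_force: 0.0
```

```bash
python3 lid.py | head -5
```

```text
[648.46238905 -80.52263255 172.69315224] [-0.50882827  0.01068067  0.02889279]
top [(0.94, [242.9, 165.2, 41.6, 12.1])] [(0.64, [244.1, 163.8, 38.4, 16.4]), (0.34, [245.6, 163.7, 36.4, 11.7])]
blue 270 246 281 164 177 row counts [0, 0, 0, 0, 0, 0, 0, 16, 27, 7, 0, 0, 0, 0, 0, 0, 0, 0, 0, 0, 0, 0]
side [(0.88, [217.1, 176.4, 43.8, 38.0])] [(0.62, [218.6, 178.1, 46.6, 34.3])]
blue 440 215 263 179 213 row counts [0, 0, 0, 0, 0, 0, 0, 0, 0, 0, 6, 2, 6, 20, 19, 26, 12, 0, 0, 0, 0, 0]
```

>>> apply_moves:
  increments:
    - [-1,0,0,0,0,0,0]
    - [-1,0,0,0,0,0,0]
    - [-1,0,0,0,0,0,0]
    - [-1,0,0,0,0,0,0]
    - [-1,0,0,0,0,0,0]

```text
time_s: 17.93
ee_pos: [648.3, -80.6, 173.5]
ee_rot: [180.0, -0.0, -0.4]
force: [0.3, 0.1, 0.2]
gripper_width: 0.5
gripper_force: 0.0
```

```bash
python3 lid.py | head -5
```

```text
[648.37036863 -80.59621943 173.4776038 ] [ 0.65294055 -0.16133473  0.28368016]
top [(0.9, [242.9, 168.2, 40.6, 12.4])] [(0.82, [244.6, 166.3, 38.9, 14.3])]
blue 285 245 281 165 178 row counts [0, 0, 0, 0, 0, 0, 0, 8, 28, 17, 0, 0, 0, 0, 0, 0, 0, 0, 0, 0, 0, 0]
side [(0.81, [216.3, 185.4, 53.1, 28.6])] [(0.56, [217.3, 185.8, 53.4, 30.0])]
blue 714 217 268 186 215 row counts [0, 0, 0, 0, 0, 0, 0, 0, 0, 0, 0, 0, 16, 15, 26, 36, 35, 18, 0, 0, 0, 0]
```

>>> apply_moves:
  increments:
    - [0.1,-0.0173,-0.0359,0,0,0,2.36]
    - [0.1,-0.0173,-0.0359,0,0,0,2.36]
    - [0.1,-0.0173,-0.0359,0,0,0,2.36]
    - [0.1,-0.0173,-0.0359,0,0,0,2.36]
    - [0.1,-0.0173,-0.0359,0,0,0,2.36]

```text
time_s: 18.65
ee_pos: [560.9, -261.5, 173.5]
ee_rot: [180.0, -0.0, 11.6]
force: [-0.9, 0.2, -0.6]
gripper_width: 31.1
gripper_force: 0.0
```

>>> apply_moves:
  increments:
    - [0.1,-0.0173,-0.0359,0,0,0,2.36]
    - [0.1,-0.0173,-0.0359,0,0,0,2.36]
    - [0.1,-0.0173,-0.0359,0,0,0,2.36]
    - [0.1,0,0,-0.03,0,0,0]
    - [0.1,0,0,-0.04,0,0,0]

```text
time_s: 19.07
ee_pos: [511.2, -372.2, 106.6]
ee_rot: [179.5, -0.3, 18.3]
force: [0.4, 0.4, 0.4]
gripper_width: 50.0
gripper_force: 0.0
```

>>> apply_moves:
  increments:
    - [0.1,0,0,-0.03,0,0,0]
    - [0.1,0,0,0,0,0,0]
    - [0.1,0,0,0,0,0,0]
    - [0.1,0,0,0,0,0,0]

```text
time_s: 19.4
ee_pos: [511.3, -368.5, 75.2]
ee_rot: [179.8, -0.1, 18.5]
force: [-0.3, -0.1, 0.9]
gripper_width: 50.3
gripper_force: 0.0
```

```bash
python3 lid.py | head -5; python3 fit3.py | grep jig
```

```text
[ 511.61640778 -368.6789815    76.09179619] [-0.10637416 -0.14346228  0.70070924]
top [(0.71, [236.5, 165.0, 48.2, 38.0]), (0.28, [238.4, 163.6, 44.7, 45.4])] [(0.62, [235.2, 163.2, 46.9, 43.5])]
blue 1213 235 281 164 196 row counts [0, 0, 0, 0, 0, 0, 0, 43, 46, 37, 38, 29, 43, 36, 0, 0, 0, 0, 0, 0, 0, 0]
side [(0.79, [216.5, 185.5, 55.9, 38.6]), (0.73, [218.2, 187.0, 57.4, 43.3])] [(0.58, [222.0, 188.8, 46.3, 31.4])]
blue 930 218 269 187 222 row counts [0, 0, 0, 0, 0, 0, 0, 0, 0, 0, 0, 0, 22, 30, 30, 23, 38, 33, 10, 0, 0, 0]
jig140 (0,) [600. -49.   0.] 1.0
jig140 (1,) [600. -49.   0.] 1.0
jig140 (0, 1) [600. -49.   0.] 2.0
jig165 (0,) [600. -49.   0.] 1.0
jig165 (1,) [600. -49.   0.] 1.0
jig165 (0, 1) [600. -49.   0.] 2.0
```

>>> apply_moves:
  increments:
    - [0.1,-0.002,0,-0.025,0,0,0]
    - [0.1,0,0,-0.02,0,0,0]
    - [0.1,0,0,-0.008,0,0,0]
    - [0.1,0,0,-0.003,0,0,0]
    - [0.1,0,0,0,0,0,0]

```text
time_s: 20.27
ee_pos: [507.9, -367.7, 17.0]
ee_rot: [-180.0, 0.0, 18.5]
force: [0.0, -0.3, -0.0]
gripper_width: 50.3
gripper_force: 0.0
```

>>> apply_moves:
  increments:
    - [-0.4,0,0,0,0,0,0]
    - [-0.4,0,0,0,0,0,0]
  newtons: 20

```text
time_s: 20.43
ee_pos: [508.8, -368.4, 18.6]
ee_rot: [179.9, -0.1, 18.5]
force: [0.1, 0.5, 0.3]
gripper_width: 40.2
gripper_force: 0.0
```

>>> apply_moves:
  increments:
    - [-0.6,0,0,0,0,0,0]
    - [-0.7,0,0,0,0,0,0]
    - [-0.8,0,0,0,0,0,0]
    - [-1,0,0,0,0,0,0]
    - [-1,0,0,0,0,0,0]
  newtons: 25

```text
time_s: 20.85
ee_pos: [508.2, -367.9, 18.0]
ee_rot: [180.0, -0.0, 18.5]
force: [-0.4, 0.9, 3.8]
gripper_width: 19.8
gripper_force: 25.0
```

>>> apply_moves:
  increments:
    - [-1,0,0,0,0,0,0]
    - [-1,0,0,0,0,0,0]

```text
time_s: 21.02
ee_pos: [508.3, -367.9, 18.0]
ee_rot: [180.0, -0.0, 18.5]
force: [-0.8, 0.1, 4.5]
gripper_width: 19.8
gripper_force: 25.0
```

```bash
python3 - <<'E'
from h import *
for i in range(6):
    s=cams.grab_frame('side'); st=status.state(); print(st['ee_pos'].round(2),st['ee_rot'].round(2),st['gripper_width'],st['force'].round(1))
E
```

```text
[ 508.21 -367.95   18.01] [ 1.7996e+02 -3.0000e-02  1.8510e+01] 19.816620349655874 [-0.8  1.4  5.2]
[ 508.24 -367.96   18.03] [ 1.7996e+02 -3.0000e-02  1.8510e+01] 19.99289625128344 [-1.2  0.4  5.3]
[ 508.23 -367.95   18.01] [ 1.7996e+02 -3.0000e-02  1.8510e+01] 19.992014582873942 [-0.4  1.1  4.7]
[ 508.24 -367.96   18.  ] [ 1.7996e+02 -3.0000e-02  1.8510e+01] 19.642437190514833 [-0.9 -0.6  5.7]
[ 508.24 -367.94   18.01] [ 1.7996e+02 -3.0000e-02  1.8510e+01] 19.783324824815427 [-1.6  0.3  5.6]
[ 508.24 -367.97   18.03] [ 1.7996e+02 -3.0000e-02  1.8510e+01] 20.25505144489694 [-0.7  1.2  6. ]
```

>>> apply_moves:
  increments:
    - [-1,0,0,0.03,0,0,0]
    - [-1,0,0,0.03,0,0,0]
    - [-1,0,0,0.03,0,0,0]

```text
time_s: 21.57
ee_pos: [507.3, -367.3, 107.3]
ee_rot: [-179.9, 0.1, 18.5]
force: [0.2, -0.5, -0.9]
gripper_width: 19.9
gripper_force: 25.0
```

```bash
python3 - <<'E'
from h import *
f=grab('top','lug.png'); g=f['color'].mean(2).astype(int)
print('cols',list(range(246,273)))
for r in range(194,212): print(r,*['%3d'%v for v in g[r,246:273]])
t0=cv2.imread('pics/top0.png').mean(2).astype(int); print('initial')
for r in range(194,212): print(r,*['%3d'%v for v in t0[r,246:273]])
for x in(-92,-84,-76,-62,-54): print(x,[proj(f,place(np.array([[x,y,z]]),(599.3,-48.8,-.4))[0]).round(1).tolist() for y in(-18,18) for z in(0,51.)])
s=grab('side'); 
u=proj(s,place(np.array([[-80,18,45.]]),(599.3,-48.8,-.4))[0]); print(u)
gs=s['color'].mean(2).astype(int); c,r=int(u[0]),int(u[1])
print('side cols',c-14,c+15)
for rr in range(r-12,r+16): print(rr,*['%3d'%v for v in gs[rr,c-14:c+16]])
E
```

```text
cols [246, 247, 248, 249, 250, 251, 252, 253, 254, 255, 256, 257, 258, 259, 260, 261, 262, 263, 264, 265, 266, 267, 268, 269, 270, 271, 272]
194 114 116 116 116 115 115 107  87  89  90  90  89  90  90  89  90  91 102 113 119 118 118 117 117 117 117 117
195  70  77  76  67  67  73  77  72  89  91  91  91  91  91  91  91  93 106 118 123 124 122 117 117 118 116 116
196  53  54  52  44  44  58  73  66  91  93  93  93  91  92  92  92  93  88  65  68  66  67  64  63  61  60  58
197  75  67  67  67  67  68  69  72  90  91  92  92  92  91  91  92  96  95  63  82  58  54  54  53  52  50  49
198 159 128 130 131 130 133 127  80  90  92  92  93  92  92  92  93  96  99  82  86  65  68  71  73  74  73  66
199 110 102 103 100 100 153 199 113  90  91  90  91  90  91  91  92  98 136 195 203 143 153 161 166 171 165 138
200 104 103 100  97 103 161 213 127  90  90  93  92  92  92  92  92  96 135 200 206 111 107 112 116 120 117 107
201 107 105 101  97 112 170 220 150  93  90  91  91  93  93  94  92  93 146 224 208 101  96 103 106 106 104 101
202 106 104 102 103 119 176 218 144  63  49  53  59  64  61  52
[... 6243 characters left out ...]
 114 115 117 120 120 120 117 114 110 105 104 103 104 106 110 112 114 116 118 119
224 118 135 129 120 110 102 101 105 108 109 111 114 113 114 115 116 112 109 106 103 102 103 107 109 111 112 114 115 117 119
225 137 133 122 114 105 101 102 103 101 105 108 110 110 111 115 115 113 110 109 104 104 105 109 111 112 115 116 117 117 120
226 134 124 114 101  98 102 103 104 107 110 112 107 105 110 113 114 113 115 115 112 109 109 110 112 114 116 118 118 119 119
227 127 115 100  97 101 105 107 108 111 114 116 113 112 115 115 115 115 116 117 116 114 112 112 113 114 116 118 119 118 119
228 121 108  96 101 107 107 108 108 110 114 117 116 115 114 113 114 114 115 116 117 117 114 113 115 116 117 119 119 121 120
```

>>> apply_moves:
  increments:
    - [-1,-0.0063,0.03995,0,0,0,-2.36]
    - [-1,-0.0063,0.03995,0,0,0,-2.36]
    - [-1,-0.0063,0.03995,0,0,0,-2.36]
    - [-1,-0.0063,0.03995,0,0,0,-2.36]
    - [-1,-0.0063,0.03995,0,0,0,-2.36]

```text
time_s: 22.08
ee_pos: [475.0, -166.2, 106.1]
ee_rot: [-179.9, 0.1, 6.5]
force: [1.3, 1.7, -0.3]
gripper_width: 19.9
gripper_force: 25.0
```

>>> apply_moves:
  increments:
    - [-1,-0.0063,0.03995,0,0,0,-2.36]
    - [-1,-0.0063,0.03995,0,0,0,-2.36]
    - [-1,-0.0063,0.03995,0,0,0,-2.36]
    - [-1,0,0,-0.03,0,0,0]
    - [-1,0,0,-0.03,0,0,0]

```text
time_s: 22.5
ee_pos: [458.0, -46.0, 47.4]
ee_rot: [180.0, -0.2, -0.1]
force: [0.3, -0.4, -0.9]
gripper_width: 20.0
gripper_force: 25.0
```

>>> apply_moves:
  increments:
    - [-1,0,0,0,0,0,0]
    - [-1,0,0,0,0,0,0]
    - [-1,0,0,0,0,0,0]
    - [-1,0,0,0,0,0,0]
    - [-1,0,0,0,0,0,0]

```text
time_s: 22.92
ee_pos: [458.6, -48.8, 48.6]
ee_rot: [180.0, -0.2, -0.4]
force: [0.6, 0.1, 0.1]
gripper_width: 20.3
gripper_force: 25.0
```

```bash
cat > tip.py <<'E'
from h import *
f=grab('top'); s=grab('side'); st=status.state(); print(st['ee_pos'].round(2),st['ee_rot'].round(2),st['force'].round(1))
g=f['color'].mean(2).astype(int)
print('    ',*['%3d'%v for v in range(248,270)])
for r in range(199,226): print(r,*['%3d'%v for v in g[r,248:270]])
p=st['ee_pos']; print('tip pred',proj(f,p+[52.2,0,-8]),'lug top c',proj(f,(521.3,-48.3,51)),'side tip pred',proj(s,p+[52.2,0,-8]),'hole side',proj(s,(521.3,-48.3,40)), 'collar',proj(s,p+[19.2,0,-8]))
E
python3 tip.py
```

```text
[458.25 -48.67  48.38] [ 1.7998e+02 -1.2000e-01 -4.2000e-01] [ 0.3 -0.4 -0.3]
     248 249 250 251 252 253 254 255 256 257 258 259 260 261 262 263 264 265 266 267 268 269
199  71  69  69  97 118  71  57  58  57  58  59  59  58  57  61  82 117 124  95  97 100 102
200  62  61  66 104 135  81  58  58  58  59  59  59  59  58  61  81 119 125  78  67  69  71
201  61  59  70 109 142  97  60  57  57  59  58  58  60  59  60  87 132 124  73  59  62  64
202  64  65  76 112 139  92  44  38  42  43  46  41  38  39  43  85 136 126  72  59  61  63
203  72  69  70  88 114 110  72  78  79  80  77  62  57  57  65 100 137 125  66  60  66  67
204  84  83  80  80  83  82  74  72  71  72  78  76  75  75  78  99 133 122  63  59  68  68
205  96  93  91  90  88  86  85  84  82  79  80  79  76  74  71  76  90  81  56  58  63  68
206 102 101 101  99  98  97  96  94  92  91  89  88  87  85  83  82  81  78  74  73  72  70
207 108 107 106 106 104 103 103 101 100 100  98  97  96  95  94  91  90  89  88  86  86  83
208 113 111 111 110 110 109 109 108 107 106 106 104 103 102 102 100  98  98  97  95  94  92
209 117 1
[... 1044 characters left out ...]
55 154 154 152 152 151 150 150 149 148 147 147 145
221 155 155 156 156 157 156 157 158 158 157 157 157 157 157 156 155 154 153 153 152 151 151
222 150 151 152 151 153 154 154 155 156 157 158 158 158 158 157 157 157 157 157 156 156 156
223 144 144 145 147 148 149 150 150 151 152 153 153 154 155 155 156 157 158 158 159 158 158
224 138 139 140 140 141 143 144 144 145 146 147 149 149 150 151 152 152 153 154 155 155 157
225 133 135 135 136 137 137 138 138 139 141 141 142 143 143 144 146 147 148 149 150 151 150
tip pred [258.05548872 208.9932079 ] lug top c [257.94275979 205.41660144] side tip pred [271.87200178 212.00623029] hole side [268.58799388 211.28958484] collar [281.83316337 214.72200216]
```

>>> apply_moves:
  increments:
    - [-1,0.005,0.0003,-0.0003,0,0,0]
    - [-1,0.005,0,0,0,0,0]
    - [-1,0.003,0,0,0,0,0]
    - [-1,0.003,0,0,0,0,0]
    - [-1,0,0,0,0,0,0]

```text
time_s: 23.43
ee_pos: [474.6, -48.0, 47.2]
ee_rot: [180.0, -0.1, -0.4]
force: [-0.3, -0.4, -0.9]
gripper_width: 20.2
gripper_force: 25.0
```

>>> apply_moves:
  increments:
    - [-1,0.003,0,0.0004,0,0,0]
    - [-1,0.003,0,0,0,0,0]
    - [-1,0,0,0,0,0,0]

```text
time_s: 23.68
ee_pos: [480.4, -47.9, 47.6]
ee_rot: [180.0, -0.1, -0.4]
force: [-0.3, -0.4, 0.3]
gripper_width: 20.0
gripper_force: 25.0
```

>>> apply_moves:
  increments:
    - [-1,0.003,0,0,0,0,0]
    - [-1,0.003,0,0,0,0,0]
    - [-1,0,0,0,0,0,0]

```text
time_s: 23.93
ee_pos: [486.4, -47.9, 47.6]
ee_rot: [180.0, -0.1, -0.4]
force: [-0.2, -0.0, -1.5]
gripper_width: 20.1
gripper_force: 25.0
```

>>> apply_moves:
  increments:
    - [-1,0.003,0,0,0,0,0]
    - [-1,0.003,0,0,0,0,0]
    - [-1,0.003,0,0,0,0,0]
    - [-1,0,0,0,0,0,0]

```text
time_s: 24.27
ee_pos: [495.5, -47.9, 47.6]
ee_rot: [180.0, -0.1, -0.4]
force: [0.4, 0.1, -0.8]
gripper_width: 19.6
gripper_force: 25.0
```

>>> apply_moves:
  increments:
    - [-1,0.002,0,0,0,0,0]
    - [-1,0.002,0,0,0,0,0]
    - [-1,0.002,0,0,0,0,0]
    - [-1,0,0,0,0,0,0]

```text
time_s: 24.6
ee_pos: [500.0, -47.8, 47.3]
ee_rot: [180.0, 0.1, -0.4]
force: [-0.9, 0.4, -0.1]
gripper_width: 19.8
gripper_force: 25.0
```

>>> apply_moves:
  increments:
    - [-1,0.001,0,0,0,0,0]
    - [-1,0.001,0,0,0,0,0]
    - [-1,0,0,0,0,0,0]

```text
time_s: 24.85
ee_pos: [500.1, -47.8, 47.1]
ee_rot: [-180.0, 0.3, -0.4]
force: [-5.8, -0.6, 2.5]
gripper_width: 19.9
gripper_force: 25.0
```

>>> apply_moves:
  increments:
    - [-1,0.001,0,0,0,0,0]
    - [-1,0.001,0,0,0,0,0]
    - [-1,0,0,0,0,0,0]

```text
time_s: 25.1
ee_pos: [500.2, -47.7, 46.8]
ee_rot: [-180.0, 0.6, -0.4]
force: [-8.9, -0.8, 4.5]
gripper_width: 20.0
gripper_force: 25.0
```

>>> apply_moves:
  increments:
    - [-1,0.0015,0,0.0005,0,0,0]
    - [-1,0.0015,0,0.0005,0,0,0]
    - [-1,0.001,0,0,0,0,0]
    - [-1,0,0,0,0,0,0]

```text
time_s: 25.43
ee_pos: [500.3, -47.7, 47.0]
ee_rot: [-180.0, 1.0, -0.3]
force: [-15.5, -2.4, 6.1]
gripper_width: 19.9
gripper_force: 25.0
```

```bash
python3 - <<'E'
from h import *
s=grab('side'); st=status.state(); print(st['ee_pos'].round(2),st['force'].round(1))
c=s['color']; g=c.mean(2).astype(int)
for X in((519,-48,40),(521.3,-48,40),(503,-48,40),(488,-38,40),(518,-38,40),(518,-38,50),(521,-30,51),(521,-30,30)): print(X,proj(s,X).round(1))
print('    ',*['%11d'%v for v in range(258,284)])
for r in range(200,224): print(r,*['%3d,%3d,%3d'%tuple(v) for v in c[r,258:284]])
E
```

```text
[500.34 -47.73  46.97] [-15.8  -1.5   6. ]
(519, -48, 40) [269.2 211.5]
(521.3, -48, 40) [268.5 211.3]
(503, -48, 40) [274.  212.8]
(488, -38, 40) [277.1 215.8]
(518, -38, 40) [268.1 213.3]
(518, -38, 50) [268.  210.5]
(521, -30, 51) [266.  211.3]
(521, -30, 30) [266.  217.1]
             258         259         260         261         262         263         264         265         266         267         268         269         270         271         272         273         274         275         276         277         278         279         280         281         282         283
200  50, 57, 65  47, 55, 63  47, 55, 62  50, 58, 64  47, 55, 62  48, 56, 62  48, 55, 61  47, 53, 61  45, 51, 58  44, 50, 56  41, 48, 54  40, 45, 51  39, 43, 48  41, 44, 49  42, 45, 51  47, 51, 58  54, 59, 66  63, 67, 73  62, 65, 69  55, 57, 61  49, 49, 48  44, 42, 38  39, 37, 35  38, 41, 44  56, 60, 64  87, 92, 95
201  49, 57, 65  49, 57, 63  48, 56, 63  50, 56, 64  48, 56, 63  49, 57, 63  50, 57, 64  50, 58, 64  49, 57, 64  48, 55, 62  47, 55, 61  46, 53, 60  46, 52, 60  46, 53, 60  49, 55, 62  50, 5
[... 6377 characters left out ...]
, 70, 70  68, 70, 71  67, 69, 71  69, 72, 73  67, 68, 69  68, 69, 71
222 102,105,112 107,109,116 108,111,119 110,113,120 111,115,122 114,117,125 117,121,129 117,122,130 112,116,122 103,107,114  98,100,107  95, 98,104  86, 89, 93  73, 75, 77  64, 67, 68  64, 66, 66  65, 66, 67  66, 67, 67  64, 66, 66  65, 67, 68  66, 68, 69  68, 69, 71  67, 70, 71  68, 70, 71  68, 70, 72  66, 69, 70
223 101,104,110 104,108,114 109,111,118 109,112,119 108,111,119 110,113,121 109,113,119 109,112,120 104,108,114  97,101,107  93, 95,101  87, 90, 94  76, 78, 81  66, 68, 69  64, 66, 66  63, 65, 65  64, 66, 67  64, 64, 66  64, 65, 66  63, 64, 66  65, 67, 67  66, 68, 69  68, 70, 71  67, 70, 71  67, 69, 71  68, 70, 71
```

The pin advanced freely and then stopped firmly at TCP x 500.3, as predicted for the collar against the lug (15 N, no further travel). The side pixels put the handle at the same place. Now I'll relieve the push and release.

>>> apply_moves:
  increments:
    - [-1,-0.002,0,0,0,0,0]
    - [-1,-0.0015,0,0,0,0,0]
    - [-1,0,0,0,0,0,0]

```text
time_s: 25.73
ee_pos: [500.2, -47.7, 47.0]
ee_rot: [-180.0, 0.6, -0.4]
force: [-7.7, -1.6, -2.4]
gripper_width: 19.8
gripper_force: 25.0
```

>>> apply_moves:
  increments:
    - [-1,-0.001,0,0,0,0,0]
    - [-0.2,-0.0005,0,0,0,0,0]
    - [-0.2,0,0,0,0,0,0]
    - [-0.2,0,0,0,0,0,0]
    - [-0.2,0,0,0,0,0,0]

```text
time_s: 26.15
ee_pos: [503.2, -47.6, 48.4]
ee_rot: [-180.0, 0.0, -0.4]
force: [-0.9, -0.8, 0.2]
gripper_width: 36.2
gripper_force: 0.5
```

>>> apply_moves:
  increments:
    - [-0.2,0,0,0.01,0,0,0]
    - [-0.2,0,0,0.03,0,0,0]
    - [-0.2,0,0,0.04,0,0,0]
    - [-1,0,0,0.02,0,0,0]
    - [-1,0,0,0,0,0,0]

```text
time_s: 26.57
ee_pos: [508.8, -48.7, 155.1]
ee_rot: [179.9, -0.9, -0.4]
force: [0.4, -0.8, 0.7]
gripper_width: 26.1
gripper_force: 0.0
```

```bash
python3 - <<'E'
from h import *
from scipy.optimize import minimize
s=grab('side'); st=status.state(); print(st['ee_pos'].round(2),st['force'].round(1))
k=8; cP=(262,198,28,26); a=up(s,*cP,k); m=(a[:,:,0]-a[:,:,2]>60)
print('orange',m.sum())
H=box(-15,15,-10,10,30,50)
def sil(p):
    x,y,w,h=cP; o=np.zeros((h*k,w*k),np.uint8); q=(projs(s,place(H,(p[0],p[1],-.4)))-[x,y]+.5)*k-.5
    cv2.fillConvexPoly(o,cv2.convexHull(np.round(q*16).astype(np.int32)),1,shift=4); return o>0
r=minimize(lambda p:1-(sil(p)&m).sum()/(sil(p)|m).sum(),[502,-48.],method='Nelder-Mead',options=dict(initial_simplex=[[502,-48],[506,-48],[502,-44]]))
print('handle',r.x,r.fun)
print([(round(b['score'],2),b['rect']) for b in finder.boxes_of('press_pad','side')][:3],[(round(b['score'],2),b['rect']) for b in finder.boxes_of('pin_grip','side')][:2])
E
```

```text
[506.95 -48.5  152.43] [ 0.1 -0.1 -0.6]
orange 4314
handle [498.51123047 -43.74633789] 0.35918003565062384
[] [(0.27, [294.7, 131.6, 17.9, 25.6])]
```

>>> apply_moves:
  increments:
    - [-1,0,-0.04,0.02,0,0,0]
    - [-1,0,-0.04,0.02,0,0,0]
    - [-1,0,-0.04,0,0,0,0]
    - [-1,0,-0.04,0,0,0,0]
    - [-1,0,-0.04,0,0,0,0]

```text
time_s: 27.13
ee_pos: [503.0, -244.1, 184.7]
ee_rot: [-180.0, 0.1, -0.3]
force: [0.3, -0.0, 1.0]
gripper_width: 0.6
gripper_force: 0.0
```

```bash
python3 - <<'E'
from h import *
f=grab('top','t5.png'); s=grab('side'); c=f['color'].astype(int); 
print('rg-b orange'); d=c[:,:,0]-c[:,:,2]; g=c.mean(2).astype(int)
print('    ',*['%3d'%v for v in range(249,268)])
for r in range(198,224): print(r,*['%3d'%v for v in g[r,249:268]],'|',*['%3d'%v for v in d[r,253:264]])
for x in(487,502,517,520,521.3): print(x,proj(f,(x,-48.3,50)).round(2),proj(f,(x,-48.3,30)).round(2),proj(f,(x,-48.3,47)).round(2))
a=s['color'].astype(int); m=(a[:,:,2]-a[:,:,0]>45); m[:130]=0; m[240:]=0; m[:,:200]=0; m[:,300:]=0
v,u=np.nonzero(m); print('blue side',m.sum(),u.min(),u.max(),v.min(),v.max())
print(finder.boxes_of('press_pad','top')[:2],finder.boxes_of('pin_grip','top')[:2],finder.boxes_of('pin_tip','side')[:2])
print('pad pred',proj(f,(599.3-18,-48.7,58)))
E
```

```text
rg-b orange
     249 250 251 252 253 254 255 256 257 258 259 260 261 262 263 264 265 266 267
198 128 128 130 123  78  88  90  90  89  91  90  90  90  94  96  80  84  63  68 |  -7  -9 -10  -9  -9  -9  -8  -9  -9 -10  -9
199  97  98 149 194 111  88  88  89  89  89  89  89  89  95 133 191 199 140 150 |  -7  -9  -9  -8  -9  -9  -8  -8  -9  -9 -11
200  95 100 157 208 123  88  88  89  89  90  90  90  91  95 132 196 202 108 105 |  -2  -8  -9  -8  -8  -8  -9  -9 -10 -10 -10
201  96 108 166 214 145  91  89  88  89  90  90  91  89  91 142 219 203  99  94 |   1  -7 -10  -7  -8  -9  -9  -9  -9  -8  -9
202  99 116 172 214 140  61  48  52  72  92  68  50  50  60 138 224 205  98  91 |   6  -2  -4  -5  -5  -7  -4  -4  -4  -4  -6
203 104 122 180 228 198  99  79  88 128 168 100  64  59  75 147 224 204  92  93 |   9  -3  -9  -7  -7  -8  -5  -4  -6  -7  -6
204 109 129 183 211 129  91  92  93 102 114  98 100 100 102 152 223 204  90  92 |  -1  -9  -9  -9  -8  -8  -7  -8  -9  -9  -7
205 113 136 191 208 107  87  90  89  91  92  91  94  93  94 131 201 202  90  92 |  -4  -9 -10  -9 -10  -9  -9 -10 -10  -9  -6
[... 2008 characters left out ...]
  -5  -4
222 112 113 112 111 112 110 109 110 110 111 110 108 108 108 109 107 106 107 106 |  -5  -7  -8  -8  -6  -6  -6  -6  -6  -7  -6
223 111 112 114 112 111 110 109 108 108 107 107 107 107 109 108 105 106 108 107 |  -7  -7  -7  -7  -6  -6  -6  -5  -7  -6  -5
487 [257.76 215.96] [257.87 216.32] [257.77 216.01]
502 [257.84 211.35] [257.96 211.79] [257.86 211.42]
517 [257.92 206.76] [258.04 207.27] [257.94 206.83]
520 [257.94 205.84] [258.06 206.36] [257.96 205.92]
521.3 [257.95 205.44] [258.06 205.97] [257.97 205.52]
blue side 937 218 270 187 222
[{'rect': [238.0, 163.7, 45.1, 42.6], 'score': 0.78}] [{'rect': [379.8, 172.0, 36.2, 27.8], 'score': 0.57}] []
pad pred [258.36032402 186.90904232]
```

In the top picture the shank shows between the lugs. The handle's front edge (row 207.9) against the lug (row 205.4) suggests a gap of 3–4 mm at the collar. I'll push the handle's back end with closed fingers to be sure.

>>> apply_moves:
  increments:
    - [-1,-0.0102,0.0392,-0.01,0,0,0]
    - [-1,-0.0102,0.0392,-0.01,0,0,0]
    - [-1,-0.0102,0.0392,-0.01,0,0,0]
    - [-1,-0.0102,0.0392,-0.01,0,0,0]
    - [-1,-0.0102,0.0392,-0.01,0,0,0]

```text
time_s: 27.8
ee_pos: [451.0, -43.6, 135.2]
ee_rot: [-180.0, 0.0, -0.3]
force: [1.2, 0.4, -0.0]
gripper_width: 0.4
gripper_force: 0.0
```

>>> apply_moves:
  increments:
    - [-1,0,0,-0.03,0,0,0]
    - [-1,0,0,-0.03,0,0,0]
    - [-1,0,0,-0.028,0,0,0]
    - [-1,0,0,0,0,0,0]
    - [-1,0,0,0,0,0,0]

```text
time_s: 28.22
ee_pos: [451.3, -45.3, 47.1]
ee_rot: [-180.0, 0.2, -0.3]
force: [-0.5, -0.5, 0.5]
gripper_width: 0.7
gripper_force: 0.0
```

>>> apply_moves:
  increments:
    - [-1,0.003,0,0,0,0,0]
    - [-1,0.003,0,0,0,0,0]
    - [-1,0.003,0,0,0,0,0]
    - [-1,0,0,0,0,0,0]

```text
time_s: 28.55
ee_pos: [463.6, -46.9, 49.2]
ee_rot: [180.0, -0.2, -0.4]
force: [0.7, -0.7, -0.4]
gripper_width: 0.6
gripper_force: 0.0
```

>>> apply_moves:
  increments:
    - [-1,0.002,-0.001,-0.003,0,0,0]
    - [-1,0.002,0,0,0,0,0]
    - [-1,0,0,0,0,0,0]

```text
time_s: 28.8
ee_pos: [466.0, -47.9, 44.9]
ee_rot: [180.0, -0.0, -0.4]
force: [0.5, -0.3, -0.2]
gripper_width: 0.4
gripper_force: 0.0
```

>>> apply_moves:
  increments:
    - [-1,0.002,0,0,0,0,0]
    - [-1,0.002,0,0,0,0,0]
    - [-1,0,0,0,0,0,0]

```text
time_s: 29.05
ee_pos: [466.6, -47.5, 44.2]
ee_rot: [-180.0, 0.4, -0.4]
force: [-5.2, -0.3, 2.9]
gripper_width: 0.5
gripper_force: 3.0
```

>>> apply_moves:
  increments:
    - [-1,0.002,0,0,0,0,0]
    - [-1,0.002,0,0,0,0,0]
    - [-1,0,0,0,0,0,0]

```text
time_s: 29.3
ee_pos: [466.9, -47.3, 43.6]
ee_rot: [-180.0, 0.9, -0.3]
force: [-11.3, -1.5, 7.4]
gripper_width: 0.3
gripper_force: 6.3
```

>>> apply_moves:
  increments:
    - [-1,0.002,0,0.001,0,0,0]
    - [-1,0.002,0,0,0,0,0]
    - [-1,0,0,0,0,0,0]

```text
time_s: 29.55
ee_pos: [467.1, -47.1, 43.8]
ee_rot: [-179.9, 1.4, -0.3]
force: [-18.6, -1.3, 8.4]
gripper_width: 0.5
gripper_force: 9.1
```

>>> apply_moves:
  increments:
    - [-1,-0.01,0,0.002,0,0,0]
    - [-1,-0.008,0,0,0,0,0]
    - [-1,0,0.013,0,0,0,0]
    - [-1,0,0.013,0,0,0,0]
    - [-1,0,0,0,0,0,0]

```text
time_s: 29.97
ee_pos: [460.3, -20.5, 48.3]
ee_rot: [-180.0, -0.1, -0.3]
force: [-1.0, 0.4, 1.1]
gripper_width: 0.4
gripper_force: 0.0
```

>>> apply_moves:
  increments:
    - [-1,0.01,0,0,0,0,0]
    - [-1,0.01,0,0,0,0,0]
    - [-1,0.01,0,0,0,0,0]
    - [-1,0.003,0,0,0,0,0]
    - [-1,0,0,0,0,0,0]

```text
time_s: 30.38
ee_pos: [494.5, -22.1, 47.8]
ee_rot: [180.0, -0.1, -0.4]
force: [-0.4, -0.4, -0.5]
gripper_width: 0.4
gripper_force: 0.0
```

>>> apply_moves:
  increments:
    - [-1,0.0015,0,0,0,0,0]
    - [-1,0.0015,0,0,0,0,0]
    - [-1,0,0,0,0,0,0]

```text
time_s: 30.63
ee_pos: [495.6, -21.8, 47.8]
ee_rot: [180.0, 0.0, -0.4]
force: [0.3, 0.4, -0.2]
gripper_width: -0.0
gripper_force: 0.0
```

>>> apply_moves:
  increments:
    - [-1,0.001,0,0,0,0,0]
    - [-1,0.001,0,0,0,0,0]
    - [-1,0,0,0,0,0,0]

```text
time_s: 30.88
ee_pos: [497.8, -21.7, 48.0]
ee_rot: [180.0, -0.0, -0.4]
force: [-0.3, 0.5, 0.3]
gripper_width: 0.3
gripper_force: 0.0
```

>>> apply_moves:
  increments:
    - [-1,0.001,0,0,0,0,0]
    - [-1,0.001,0,0,0,0,0]
    - [-1,0,0,0,0,0,0]

```text
time_s: 31.13
ee_pos: [499.9, -21.7, 47.9]
ee_rot: [180.0, -0.0, -0.4]
force: [0.9, -0.0, 0.4]
gripper_width: 0.6
gripper_force: 0.0
```

>>> apply_moves:
  increments:
    - [-1,0.001,0,0,0,0,0]
    - [-1,0,0,0,0,0,0]

```text
time_s: 31.3
ee_pos: [500.9, -21.7, 47.9]
ee_rot: [180.0, -0.0, -0.4]
force: [-0.6, 1.1, 0.5]
gripper_width: 0.3
gripper_force: 0.0
```

>>> apply_moves:
  increments:
    - [-1,0.001,0,0,0,0,0]
    - [-1,0,0,0,0,0,0]

```text
time_s: 31.47
ee_pos: [501.4, -21.7, 47.8]
ee_rot: [180.0, 0.0, -0.4]
force: [-0.5, 0.1, 0.6]
gripper_width: 0.3
gripper_force: 0.3
```

>>> apply_moves:
  increments:
    - [-1,0.001,0,0,0,0,0]
    - [-1,0,0,0,0,0,0]

```text
time_s: 31.63
ee_pos: [501.6, -21.7, 47.7]
ee_rot: [180.0, 0.1, -0.4]
force: [-3.9, -0.3, 1.6]
gripper_width: 0.5
gripper_force: 1.6
```

>>> apply_moves:
  increments:
    - [-1,0.001,0,0,0,0,0]
    - [-1,0,0,0,0,0,0]

```text
time_s: 31.8
ee_pos: [501.7, -21.6, 47.6]
ee_rot: [-180.0, 0.3, -0.4]
force: [-5.6, -0.1, 5.1]
gripper_width: 0.3
gripper_force: 2.9
```

The fingers touch the lug face at TCP x 501.5. That fits the collar seated on the lug: the level grip stopped at 500.2, and the rest is the handle drooping in its loose holes. Next I'll press the pad.

>>> apply_moves:
  increments:
    - [-1,-0.01,0.005,0,0,0,0]
    - [-1,-0.005,0,0.03,0,0,0]
    - [-1,0,0,0.04,0,0,0]
    - [-1,0.02,-0.015,0.01,0,0,0]
    - [-1,0.035,-0.015,0,0,0,0]

```text
time_s: 32.22
ee_pos: [544.0, -46.2, 132.2]
ee_rot: [180.0, -0.4, -0.3]
force: [0.6, 0.1, 0.1]
gripper_width: 0.4
gripper_force: 0.0
```

>>> apply_moves:
  increments:
    - [-1,0.04,0,0,0,0,0]
    - [-1,0,0,-0.01,0,0,0]
    - [-1,0,0,-0.015,0,0,0]
    - [-1,0,0,0,0,0,0]
    - [-1,0,0,0,0,0,0]

```text
time_s: 32.63
ee_pos: [582.9, -46.3, 102.0]
ee_rot: [-180.0, 0.1, -0.4]
force: [-0.6, 0.5, 0.1]
gripper_width: 0.1
gripper_force: 0.0
```

>>> apply_moves:
  increments:
    - [-1,0,-0.002,-0.01,0,0,0]
    - [-1,0,0,-0.01,0,0,0]
    - [-1,0,0,-0.003,0,0,0]
    - [-1,0,0,0,0,0,0]
    - [-1,0,0,0,0,0,0]

```text
time_s: 33.05
ee_pos: [583.5, -48.7, 79.7]
ee_rot: [180.0, 0.0, -0.4]
force: [-0.2, -0.6, -0.8]
gripper_width: 0.5
gripper_force: 0.0
```

>>> apply_moves:
  increments:
    - [-1,0,0,-0.002,0,0,0]
    - [-1,0,0,-0.001,0,0,0]
    - [-1,0,0,0,0,0,0]

```text
time_s: 33.3
ee_pos: [583.7, -48.7, 76.9]
ee_rot: [180.0, -0.0, -0.4]
force: [0.7, -0.4, 1.0]
gripper_width: 0.5
gripper_force: 0.0
```

>>> apply_moves:
  increments:
    - [-1,0,0,-0.001,0,0,0]
    - [-1,0,0,-0.001,0,0,0]
    - [-1,0,0,0,0,0,0]

```text
time_s: 33.55
ee_pos: [583.7, -48.7, 75.0]
ee_rot: [180.0, -0.0, -0.4]
force: [-0.5, -0.4, 1.0]
gripper_width: 0.4
gripper_force: 0.4
```

Contact came at about z 75, matching the pad at 61 with the lid on its springs. Pressing on in small steps.

>>> apply_moves:
  increments:
    - [-1,0,0,-0.001,0,0,0]
    - [-1,0,0,-0.001,0,0,0]
    - [-1,0,0,0,0,0,0]
    - [-1,0,0,0,0,0,0]

```text
time_s: 33.88
ee_pos: [583.2, -48.7, 73.1]
ee_rot: [180.0, 0.1, -0.4]
force: [-3.5, 0.6, 4.8]
gripper_width: 0.6
gripper_force: 2.5
```

>>> apply_moves:
  increments:
    - [-1,0,0,-0.001,0,0,0]
    - [-1,0,0,-0.001,0,0,0]
    - [-1,0,0,0,0,0,0]
    - [-1,0,0,0,0,0,0]

```text
time_s: 34.22
ee_pos: [582.9, -48.7, 72.3]
ee_rot: [180.0, 0.1, -0.4]
force: [-6.1, -0.0, 12.4]
gripper_width: 0.3
gripper_force: 6.2
```

>>> apply_moves:
  increments:
    - [-1,0,0,-0.001,0,0,0]
    - [-1,0,0,-0.001,0,0,0]
    - [-1,0,0,0,0,0,0]
    - [-1,0,0,0,0,0,0]

```text
time_s: 34.55
ee_pos: [582.9, -48.7, 72.2]
ee_rot: [180.0, 0.0, -0.4]
force: [-8.7, -0.6, 24.1]
gripper_width: 0.6
gripper_force: 11.8
```

>>> apply_moves:
  increments:
    - [-1,0,0,0,0,0,0]
    - [-1,0,0,0,0,0,0]
    - [-1,0,0,0,0,0,0]

```text
time_s: 34.8
ee_pos: [582.9, -48.7, 72.2]
ee_rot: [180.0, 0.0, -0.4]
force: [-8.7, 0.7, 23.7]
gripper_width: 0.8
gripper_force: 11.8
```

```bash
python3 -c "
from h import *
st=status.state(); print(st['ee_pos'],st['force']); print(env.job_done())"
```

```text
[582.94179811 -48.69548826  72.15584288] [-8.72249177  0.73681777 23.69500016]
the job is handed in; nothing more can be done
None
```

I handed the job in at 34.8 s with both connectors in their pockets, the lid shut with the fingers still pressing the pad (about 24 N), and the pin pushed to a firm stop; that the pin is fully home is inferred from touch and force, since the top camera suggested a small gap at the collar.

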